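Lever the label press up onto its service prop

ROBOT

A 6-joint arm with a two-finger parallel gripper is mounted at the origin on the work surface. World frame = base frame: x ahead of the robot, y to its left, z up, the work surface at z = 0. Lengths are in mm, angles in rad, forces in N, time in s.
With the tool pointing down it reaches from about 425 to 950 mm from the base axis. Payload 14.7 kg.
Tool frame: the origin (TCP) lies at the very end of the fingers, on their centre line; the grasp point (between the pads) lies 19 mm behind it; y points along the fingers, z is the direction in which the jaws open and shut, and the axes are right-handed (so a half turn about y gives the same grasp; the last joint's range is limited). The gripper opens to 85 mm and grips with 20 to 120 N. Pads are 22 mm wide; open, the fingers measure 114 mm over their backs; the gripper's body (76 mm by 85 mm) begins 54 mm behind the grasp point. The pads swing forward as they close: fully open they stand 13 mm farther back than shut.
Start: joints at [-1.191, 0.48, 1.596, -0, 1.065, -0.047], TCP at [269.089, -591.679, 231.297] pointing down, gripper open.
Joint ranges: [-2.75, 2.75], [-0.82, 2.05], [0.23, 2.67], [-1.56, 4.7], [0.09, 2.69], [-2.92, 2.92]. Speed limits (rad/s): [1.89, 1.89, 2.39, 3.01, 3.01, 3.01].

INTERFACE

Orientations are given as a rotation vector (axis times angle).
In Python, from station import ctrl gives the robot as it stands.
- The arm moves only by the shell command python3 -m crank 'ROWS' [OPENING]. ROWS is JSON, a list of rows, each a list of 6 numbers: the shift along the tool's x, y, z as a fraction of full scale, then the turn, a rotation vector about the tool's x, y, z as a fraction of full scale. A call has 1 to 12 rows; each row shifts and turns the commanded pose from where the row before left it, along the tool's axes as they then stand; what a row does not reach is not made up. Full scale, the value 1, is 50 cm for a shift and 360 degrees for a turn. A row lasts 1/12 s, in which the tool goes at most 41.7 mm and 7.16 degrees, less where a joint would pass 70% of its speed; a pose out of reach is approached as far as the arm can. A call with a number of a shift or a turn outside -1 to 1 is refused whole. A call with a gripper value outside its range is refused whole. OPENING is the closure, from -1 (fully open) to 1 (shut), set as the call begins (- or left out, the last holds). The fingers move at their own pace and stop on an object; the grip force is fixed at half the most. Time passes only in rows, so rows that do not move let the fingers close. It gives the time, the measured TCP pose, the force and the opening at its end, in the units of the state.
- ctrl.state(): the state, without advancing time (a new reading comes with each control period).
- ctrl.capture(name): name is "scene" or "top"; returns (picture, depth): 384x512x3 uint8, blue, green, red; 384x512 float32, mm along the optical axis (not along the pixel's ray), 0 where there is no reading.
- ctrl.calibration(name): a dict with "vfov" (degrees; the focal length in pixels is half the picture's height over the tangent of half this angle, whatever the lens; pixels are square), "cx", "cy" (the principal point, pixels), "origin" and "rotation" of the camera in the world. Camera axes: x right, y up, looking along -z (the intrinsics and any distortion apply to the point x, -y, -z); pixel columns grow to the right and rows downward; lengths in mm; the calibration is good to about 2 mm. A picture is of the moment at which its call begins. calibration takes no time and is no camera call.
- ctrl.finish_job(): hands the job in, once; it reports no verdict.
Trained networks look in the newest picture that a camera, given by its name, has taken for a name from the list of things; names that differ only in an ending like _2 or _b are one class to them, and where a whole thing is asked for, a point or a joint stands for the part that bears it (a point fixed in the world has none). Each returns a list of dicts, best first, with "conf" (0 to 1); they miss things now and then, are a little off and sometimes report something else, mostly with a low value. They report only what shows in the picture. A call takes as long as a camera call.
- ctrl.regions_of(name, camera): "region" (384x512 bool, what is visible of it) and "position" ([row, column] in pixels, amid what is visible of it).
- ctrl.spot_point(name, camera): "position" ([row, column] in pixels: a listed point, or the origin of a listed thing).
The state is a dict: "t": time; "joint_positions": joint angles; "joint_velocities": joint speeds; "effort": joint torques, N m; "ee_pos": TCP position; "orientation": TCP orientation; "wrist_force": force on the tool from outside, world axes, zero at the start; "ft_torque": the same for the moment, N m; "gripper_width": finger opening in mm.
Only numpy, scipy, OpenCV 4.12 (cv2) and the standard library are available. Lean on these libraries where they do the work, as an engineer would, in place of code of your own. Each camera call takes 0.05 s, during which the arm holds its last target.

TASK

The counter under the heavy label press has to be wiped, so tip its front edge up: slip the blade of the pry bar under the front edge, over the fulcrum block, and lever until the sprung prop has swung fully out to its stop, then let the press down so that it stands on the prop. Finish by taking the bar out and laying it flat on the counter, well clear of the press. Do not shove the press out of place, and leave the other things on the counter alone.

Things in the scene. Friction and masses are not known exactly. Their poses are not given: they have to be found in the camera images.
- press: Label press, about 4.6 kg, grey, loose on four rubber feet 26 mm high, 28 mm across, their centres 80 mm ahead and 85 mm behind the origin, 70 mm to either side. Base plate 200 (x) by 180 mm (y), underside 26 and top 44 mm up; platens, column and arm up to 225 mm. Origin: centre of its footprint at counter level; front faces its own -x, z up. Front raised, it tips about its rear feet.
- lip (a point): Middle of the lower front edge of the press's base plate, 26 mm above the counter at the start, 100 mm ahead of the press's origin. It must rise about 22 mm (base tilted about 0.11 rad) before the prop can swing right out; 10 mm more does no harm.
- rib (a point): Middle of the front face of a cross rib under the base plate, 25 mm behind the front edge: 110 mm wide, from the plate's underside down to 5 mm above the counter. A bar pushed in under the edge comes to bear against it.
- prop (a joint): Sprung prop of the press: a steel leg outside either flank, on one shaft. 0 = folded, legs trailing to the rear, feet on the counter. A light spring swings the feet down and forward (value grows) as the front is raised, to the stop at 0.956 rad, legs just past upright, where they carry the press. Lowered too soon, they may jam at a smaller value.
- prop_foot (a point): Centre of the rubber foot (6 mm radius) of the prop leg on the press's -y flank, 99 mm from the middle. The shaft lies 75 mm ahead of the press's origin and 36 mm up, 48 mm from the foot's centre.
- fulcrum: Dark steel fulcrum block, 0.8 kg, loose, 44 (x) by 90 (y) by 26 mm, with a round ridge of 9 mm radius along its y over its middle, top 34 mm above the counter. Origin: centre of its underside. It already stands 50 to 62 mm (ridge to edge) in front of the press, about parallel to the front edge, within 10 mm of the press's middle line.
- bar: Pry bar, flat steel, 280 (x) by 24 (y) by 8 mm (z), 0.4 kg, lying flat. Origin: centre of its underside, near its centre of mass. Blade at +x, last 30 mm bevelled from below to 5 mm thick; other end black: press there. On the fulcrum, blade against the rib, it slopes up from the press by 0.3 to 0.4 rad and stays when let go; pressing it level or 0.1 rad beyond takes 7 to 17 N.
- blade (a point): Middle of the bar's blade end, 140 mm from its origin, 5.5 mm above its underside.
- bar_end (a point): Middle of the bar's black end, 140 mm from its origin, 4 mm above its underside.
- detergent: White detergent bottle, 84 mm across, 220 mm tall; bystander. Origin under its centre.
- starch_can: Spray can, 56 mm across, 150 mm tall; bystander. Origin under its centre.
- scoop_cup: Clear measuring cup, 72 mm across, 65 mm tall; bystander. Origin under its centre.
- soap: Soap carton, 90 by 60 by 40 mm; bystander. Origin under its centre.
- brush: Brush lying on the counter behind the press; bystander. Origin under it.
- diffuser: White ceramic diffuser, 124 mm across, 130 mm tall; bystander. Origin under its centre.
- peg_jar: Glass jar with a brass cap, 90 mm across, 120 mm tall; bystander. Origin under its centre.

How it is judged (in metres and radians):
On the way, in this order (a step that is already met when the one before it is completed fails the run):
1. the front of the press is being raised on the bar, the bar bearing on the fulcrum block (angle between press's own z axis and vertical above 0.05 rad and contact force between bar and press above 5 N and contact force between bar and fulcrum above 5 N), for 0.1 s.
2. the prop has swung out to its stop under the raised press (value of joint prop above 0.92 rad and angle between press's own z axis and vertical above 0.085 rad), for 0.1 s.
At the end, for the whole second after the job is handed in: The press stands at rest on its prop, the prop within 0.036 rad of its stop (joint above 0.92) and the base tilted 0.085 to 0.14 rad; the bar lies still and flat on the counter (both ends lower than 15 mm), its middle and both its ends more than 140 mm from the press's origin (all of step 2 and angle between press's own z axis and vertical below 0.14 rad and linear speed of each of press, bar below 0.01 m/s and height (world z) of each of blade, bar_end below 0.015 m and horizontal distance between each of blade, bar_end, bar and press above 0.14 m); the robot touches nothing.
It fails at once if the press is shoved more than 40 mm out of place (distance of press from where it was at the start of the episode above 0.04 m).
It fails at once if the press is tipped dangerously far (over 0.3 rad) (angle between press's own z axis and vertical above 0.3 rad).
It fails at once if a bystander is moved by more than 25 mm (distance of any of detergent, starch_can, scoop_cup, soap, brush, diffuser, peg_jar from where it was at the start of the episode above 0.025 m).
It also fails if it takes over 66 s, if anything falls off the work surface, if the arm or the gripper's body presses on something with over 40 N, if the wrist force passes 120 N, or if a joint passes its speed limit or range.

## Working session

There is one attempt and no reset: what is moved stays moved. The work goes in short steps, Python scripts to look and compute and a shell command to move; the robot and the scene stay as the last step left them, time stands still between calls to the robot, and variables do not carry over. Pictures are saved under pics/ and viewed, and the job is handed in when it is done.

```bash
ls; mkdir -p pics
python3 - <<'E'
from station import ctrl
import cv2,json
print(ctrl.state())
for n in("scene","top"):
    im,d=ctrl.capture(n); cv2.imwrite(f"pics/{n}0.png",im); print(n,ctrl.calibration(n))
    for o in ["press","fulcrum","bar"]:
        for r in ctrl.regions_of(o,n)[:2]: print(o,round(r["conf"],2),r["position"],r["region"].sum())
    for o in ["press","lip","rib","fulcrum","bar","blade","bar_end","prop_foot"]:
        for r in ctrl.spot_point(o,n)[:2]: print("pt",o,round(r["conf"],2),r["position"])
E
```

```text
pics
{'t': 0.0, 'joint_positions': array([-1.19057982e+00,  4.80862726e-01,  1.59684877e+00,  2.12738151e-05,
        1.06510010e+00, -4.65796842e-02]), 'joint_velocities': array([ 0.00143324, -0.00041665, -0.00037337, -0.00013888,  0.00069876,
        0.00070575]), 'effort': array([-4.17458155e-03, -9.50650549e+01, -4.30187058e+01,  1.54387982e-05,
        1.24359276e-02,  1.11436420e-04]), 'ee_pos': array([ 268.96024839, -591.30320275,  230.6617005 ]), 'orientation': array([-0.43048596,  1.98698643, -1.98453782]), 'wrist_force': array([-0.14119683, -0.51969352,  0.60169516]), 'ft_torque': array([ 0.00820546, -0.07618781, -0.03649727]), 'gripper_width': 85.45317243351107}
scene {'vfov': 53.417667449047485, 'cx': 257.3951591319911, 'cy': 194.2911271645104, 'origin': array([1417.25475708,  626.76161672,  741.79430845]), 'rotation': array([0.5720736 , 1.07955836, 1.98705169])}
press 0.96 [218.9, 327.4] 4742
bar 0.76 [183.0, 189.0] 273
pt press 0.87 [240.0, 320.4]
pt lip 0.92 [222.7, 289.7]
pt lip 0.37 [170.5, 145.3]
pt rib 0.62 [228.4, 296.4]
pt fulcrum 0.62 [166.1, 195.7]
pt fulcrum 0.56 [223.6, 272.2]
pt bar 0.76 [181.5, 186.1]
pt blade 0.6 [203.0, 170.6]
pt bar_end 0.53 [162.3, 199.1]
top {'vfov': 43.78007983766155, 'cx': 248.64992246142123, 'cy': 189.01361669449892, 'origin': array([ 2.67240403e+02, -1.19915852e+00,  1.79159482e+03]), 'rotation': array([ 0.12979827, -0.12085959, -1.54979096])}
press 0.68 [184.8, 182.8] 2867
fulcrum 0.83 [182.6, 222.6] 280
bar 0.66 [193.6, 333.6] 461
bar 0.5 [161.8, 363.4] 369
pt press 0.9 [186.4, 180.7]
pt lip 0.19 [157.1, 319.7]
pt rib 0.81 [187.5, 205.8]
pt fulcrum 0.64 [184.6, 225.7]
pt bar 0.89 [190.7, 335.8]
pt blade 0.79 [157.2, 318.3]
pt bar_end 0.6 [225.3, 353.3]
pt prop_foot 0.62 [161.9, 195.5]
```

View pics/scene0.png

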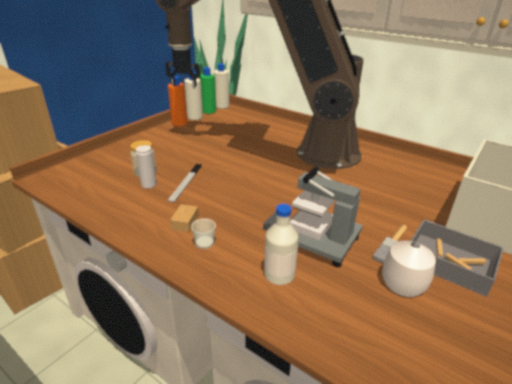

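View pics/top0.png

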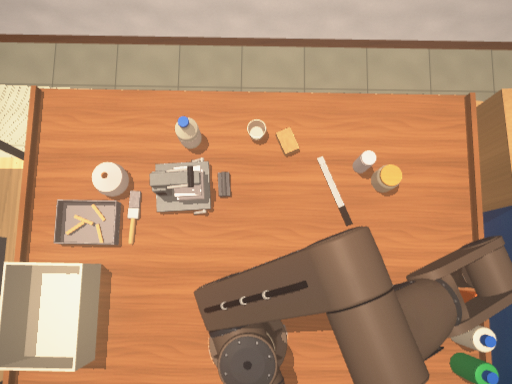

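```bash
cat > h.py <<'E'
from station import ctrl
import cv2,numpy as np
from scipy.spatial.transform import Rotation as R
def cam(n):
    c=ctrl.calibration(n); f=192/np.tan(np.radians(c["vfov"]/2)); return c["cx"],c["cy"],f,np.array(c["origin"]),R.from_rotvec(c["rotation"])
def ray(n,rc):
    cx,cy,f,o,r=cam(n); return o,r.apply([(rc[1]-cx)/f,-(rc[0]-cy)/f,-1.])
def onz(n,rc,z):
    o,d=ray(n,rc); return o+d*(z-o[2])/d[2]
def cloud(n,d):
    cx,cy,f,o,r=cam(n); v,u=np.mgrid[0:384,0:512]
    p=np.stack([(u-cx)/f*d,-(v-cy)/f*d,-d],-1).reshape(-1,3)
    p=r.apply(p)+o; p[d.ravel()==0]=np.nan; return p.reshape(384,512,3)
def proj(n,p):
    cx,cy,f,o,r=cam(n); q=r.inv().apply(np.array(p,float)-o); return np.array([cy-f*q[...,1]/-q[...,2], cx+f*q[...,0]/-q[...,2]])
E
python3 - <<'E'
from h import *
np.set_printoptions(precision=1,suppress=True)
im,d=ctrl.capture("top"); P=cloud("top",d)
im2,d2=ctrl.capture("scene"); P2=cloud("scene",d2); np.savez("c0.npz",im=im,P=P,im2=im2,P2=P2)
print("table z top",np.nanmedian(P[140:180,270:290,2]),"scene",np.nanmedian(P2[200:215,90:160,2]))
for o,z in [("press",0),("rib",15),("lip",26),("fulcrum",0),("bar",0),("blade",5),("bar_end",4),("prop_foot",6),("detergent",0),("scoop_cup",0),("soap",0),("starch_can",0),("peg_jar",0),("diffuser",0),("brush",0)]:
  for n in("top","scene"):
    for r in ctrl.spot_point(o,n)[:2]:
        print(o,n,round(r["conf"],2),np.array(r["position"]),onz(n,r["position"],z)[:2])
for o in("bar","fulcrum","press"):
    for r in ctrl.regions_of(o,"top")[:1]:
        m=r["region"]; q=P[m]; q=q[~np.isnan(q[:,0])]
        print(o,"cloud",r["conf"],np.median(q,0),q.min(0),q.max(0), cv2.minAreaRect(q[:,:2].astype(np.float32)))
E
python3 - <<'E'
import cv2
im=cv2.imread("pics/top0.png"); cv2.imwrite("pics/topz.png",cv2.resize(im[100:240,130:400],None,fx=2.9,fy=2.9,interpolation=cv2.INTER_CUBIC))
E
```

```text
table z top -0.5280946296174989 scene -1.4910639925495275
press top 0.81 [185.3 183. ] [566.3 261.6]
press top 0.43 [183.4 114.3] [569.2 523.8]
press scene 0.88 [237.1 320. ] [546.7 249.4]
press scene 0.68 [173.9 146.9] [ 610.1 -479.6]
rib top 0.74 [186.8 203.8] [559.4 180.7]
rib top 0.17 [179.9 113.6] [580.  522.9]
rib scene 0.75 [226.9 295.6] [565.8 171.5]
rib scene 0.35 [171.2 145.7] [ 615.1 -477.5]
lip top 0.81 [186.1 212.7] [560.8 146.3]
lip scene 0.84 [221.7 288.8] [568.6 147.3]
fulcrum top 0.53 [186.2 222.2] [565.4 112.4]
fulcrum top 0.4 [185.8 185.7] [564.5 251.3]
fulcrum scene 0.66 [276.1 278.1] [765.9 238.7]
fulcrum scene 0.61 [222.5 278.6] [561.7 105.8]
bar top 0.91 [191.7 335.6] [ 551.5 -318.2]
bar top 0.71 [218.8 133.5] [435.3 443. ]
bar scene 0.85 [183.5 188. ] [ 564.4 -301.2]
blade top 0.67 [157.6 322.2] [ 681.9 -267.6]
blade top 0.63 [130.3 253.9] [785.5  -4.6]
blade scene 0.84 [199.5 172.1] [ 682.1 -261.2]
bar_end top 0.92 [224.5 347.8] [ 427.5 -361.7]
bar_end top 0.33 [178.4 113. ] [587.7 528.8]
bar_end scene 0.82 [163.6 196.4] [ 434.1 -382.1]
prop_foot top 0.46 [16
[... 767 characters left out ...]
0.4] [787.3 -28. ]
diffuser scene 0.65 [283.  402.4] [586.1 518.9]
brush top 0.75 [215.3 133.5] [448.5 443.7]
brush scene 0.96 [241.5 390.9] [433.3 433.2]
bar cloud 0.86 [ 552.  -311.1    6. ] [ 424.8 -373.9  -21.4] [ 684.8 -247.    20.3] ((554.540771484375, -314.31805419921875), (280.5574035644531, 32.7756233215332), 23.280527114868164)
fulcrum cloud 0.73 [533.8 244.9  74.1] [455.5 152.1  -9.4] [673.6 391.2 232.4] ((550.6525268554688, 261.56085205078125), (216.52960205078125, 227.4390869140625), 12.048884391784668)
press cloud 0.74 [535.  243.4  74.2] [456.9 152.1  -9.4] [665.5 391.2 232.4] ((554.2462768554688, 271.2438659667969), (208.21322631835938, 228.93600463867188), 4.893407821655273)
```

View pics/topz.png

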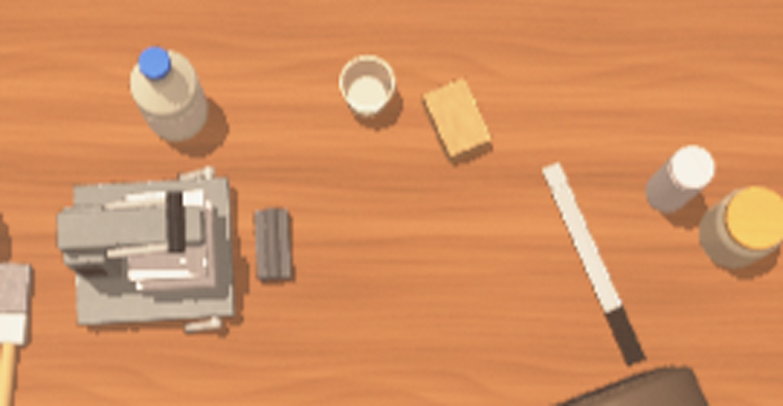

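Run:
```python
from h import *
np.set_printoptions(precision=1,suppress=True,linewidth=200)
z=np.load("c0.npz");P=z["P"];im=z["im"]
def sel(lo,hi,x0,x1,y0,y1,P=P):
    return (P[...,2]>lo)&(P[...,2]<hi)&(P[...,0]>x0)&(P[...,0]<x1)&(P[...,1]>y0)&(P[...,1]<y1)
for nm,Q in(("top",P),("scene",z["P2"])):
  for n,a in (("base",(34,54,440,680,140,400)),("ful",(15,45,490,640,50,142)),("bar",(4,16,400,700,-400,-220))):
    m=sel(*a,P=Q); k,l=cv2.connectedComponents(m.astype(np.uint8))
    if k<2: print(nm,n,"none");continue
    s=[(l==i).sum() for i in range(1,k)]; m=l==1+np.argmax(s); q=Q[m]
    print(nm,n,m.sum(),np.median(q,0),q.min(0),q.max(0),cv2.minAreaRect(q[:,:2].astype(np.float32)))
    if n=="base" and nm=="top":
        # front edge: for each image row max col
        for r in range(160,215,5):
            c=np.where(m[r])[0]
            if len(c): print(r,c.min(),c.max(),P[r,c.max()],P[r,c.min()])
    if n=="ful": print(np.c_[q[::25]])
R0=R.from_rotvec(ctrl.state()["orientation"]).as_matrix(); np.set_printoptions(precision=3,suppress=True);print(R0)
```

```text
top base 1157 [505.  250.4  43.2] [456.9 152.1  34.1] [665.5 364.1  54. ] ((555.8497314453125, 258.20819091796875), (208.62510681152344, 200.669189453125), 4.359096050262451)
160 200 203 [657.4 184.7  38.4] [656.4 195.5  42.1]
165 155 208 [638.  165.1  41.1] [634.5 363.3  42.1]
170 155 208 [619.1 164.5  40.4] [616.4 363.5  37.1]
175 203 208 [599.1 163.5  45.4] [597.6 181.4  51.8]
180 204 208 [581.2 163.4  39.8] [581.1 178.3  39.4]
185 204 208 [561.1 162.1  47.1] [561.1 177.1  45.7]
190 173 209 [542.9 158.1  44.2] [541.6 292.5  38.3]
195 156 209 [525.1 158.1  37.8] [521.7 354.8  38.4]
200 156 210 [506.9 154.1  34.3] [502.4 353.1  42.5]
205 156 210 [487.4 153.   40.9] [482.5 350.   53.2]
210 156 204 [469.2 175.1  34.9] [465.2 351.2  42.8]
top ful 282 [568.5 106.9  26.7] [524.3  84.2  15.2] [617.  131.5  40.4] ((570.2343139648438, 106.88167572021484), (91.22062683105469, 43.48419952392578), 4.112856864929199)
[[615.1 116.7  26. ]
 [607.4 105.1  27.4]
 [600.3  93.7  25.7]
 [588.9 123.7  22.6]
 [581.  115.9  24.5]
 [571.6 107.5  35.6]
 [565.4 104.   27.6]
 [558.2 100.2  25.9]
 [552.2  96.
[... 268 characters left out ...]
999 [617.2 305.   42.6] [465.1 199.7  34. ] [656.9 360.2  53.9] ((562.0933227539062, 274.762939453125), (183.10665893554688, 158.8074951171875), 4.465682029724121)
scene ful 122 [600.8  98.2  25.6] [543.4  78.2  15.4] [624.7 113.9  35.6] ((583.3853759765625, 95.95957946777344), (82.70956420898438, 31.497127532958984), 4.73298978805542)
[[543.4  78.2  23.7]
 [580.9  87.8  25.1]
 [600.5  85.9  23.8]
 [615.3 103.4  32.5]
 [620.1 106.9  29.3]]
scene bar 237 [ 575.7 -308.4    6.2] [ 426.8 -379.2    4. ] [ 694.2 -252.3    9.8] ((561.0565185546875, -314.6771240234375), (285.1845397949219, 28.273841857910156), 23.0596981048584)
[[-0.91  -0.     0.414]
 [-0.414  0.    -0.91 ]
 [ 0.    -1.    -0.   ]]
```

```bash
cat >> h.py <<'E'
def pose():
    s=ctrl.state(); return np.array(s["ee_pos"]),R.from_rotvec(s["orientation"]),s
def blade_rot(ang,slope=0.):
    # bar blade dir at heading ang (deg), blade pitched down by slope rad; tool x = -blade, y = into bar (down), z=x cross y
    a=np.radians(ang); b=np.array([np.cos(a)*np.cos(slope),np.sin(a)*np.cos(slope),-np.sin(slope)])
    n=np.array([np.cos(a)*np.sin(slope),np.sin(a)*np.sin(slope),np.cos(slope)])
    x=-b;y=-n;return R.from_matrix(np.stack([x,y,np.cross(x,y)],1))
def delta(p,rot,n=1,frm=None):
    # const-turn rows: shift in tool axes of current pose (total), turn rotvec; fractions per row
    p0,r0,_=pose() if frm is None else (*frm,None)
    d=r0.inv().apply(np.array(p)-p0); w=(r0.inv()*rot).as_rotvec()
    np.set_printoptions(precision=5,suppress=True)
    print("shift mm",d,"turn deg",np.degrees(w)); print("per row of",n,d/500/n,w/(2*np.pi)/n)
E
python3 - <<'E'
from h import *
np.set_printoptions(precision=1,suppress=True)
for rc in((162.1,210),(209,211.4)): print("front corner",onz("top",rc,44))
for rc in((156.9,320.7),(224.8,348.6)): print("bar",onz("top",rc,8))
delta([519,-330,231],blade_rot(23.2),11)
E
```

```text
front corner [648.6 157.6  44. ]
front corner [472.3 147.1  44. ]
bar [ 683.9 -261.4    8. ]
bar [ 426.  -363.8    8. ]
shift mm [-335.80478    0.2812  -134.72981] turn deg [0.00342 1.25595 0.00017]
per row of 11 [-0.06106  0.00005 -0.0245 ] [0.      0.00032 0.     ]
```

```bash
python3 -m crank '[[-0.061,0,-0.0245,0,0.0002,0],[-0.061,0,-0.0245,0,0.0002,0],[-0.061,0,-0.0245,0,0.0002,0],[-0.061,0,-0.0245,0,0.0002,0],[-0.061,0,-0.0245,0,0.0002,0],[-0.061,0,-0.0245,0,0.0002,0],[-0.061,0,-0.0245,0,0.0002,0],[-0.061,0,-0.0245,0,0.0002,0],[-0.061,0,-0.0245,0,0.0002,0],[-0.061,0,-0.0245,0,0.0002,0],[-0.061,0,-0.0245,0,0.0002,0],[0,0,0,0,0,0]]' -1
python3 - <<'E'
from h import *
im,d=ctrl.capture("scene"); cv2.imwrite("pics/s1.png",cv2.resize(im[100:260,120:320],None,fx=3.5,fy=3.5,interpolation=cv2.INTER_CUBIC))
delta([519,-330,100],blade_rot(22.8),6)
E
```

```text
t: 3.95
ee_pos: [523.8, -327.9, 231.4]
orientation: [-0.419, 1.992, -1.991]
wrist_force: [-0.6, 1.1, -0.7]
gripper_width: 85.4
shift mm [  3.18465 131.27169  -0.87324] turn deg [-0.00111  1.05864 -0.02644]
per row of 6 [ 0.00106  0.04376 -0.00029] [-0.       0.00049 -0.00001]
```

View pics/s1.png

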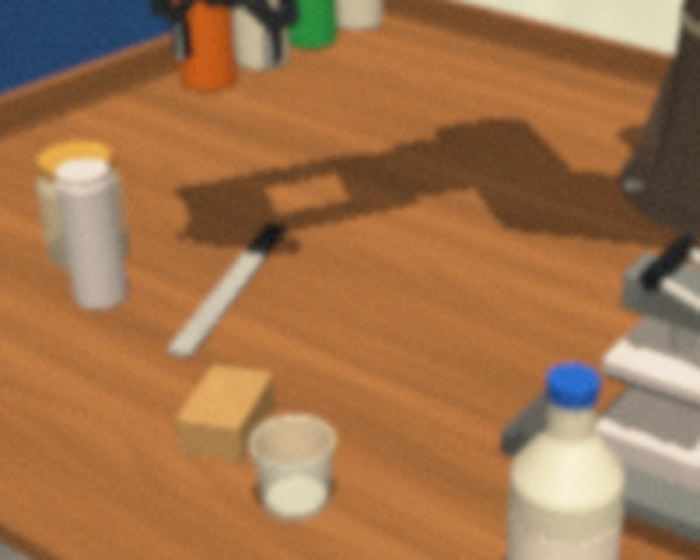

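Run:
```python
from h import *
im,d=ctrl.capture("scene"); cv2.imwrite("pics/s2.png",im); print(pose()[0])
```

```text
[ 521.08287974 -330.7438527   231.25044386]
```

View pics/s2.png

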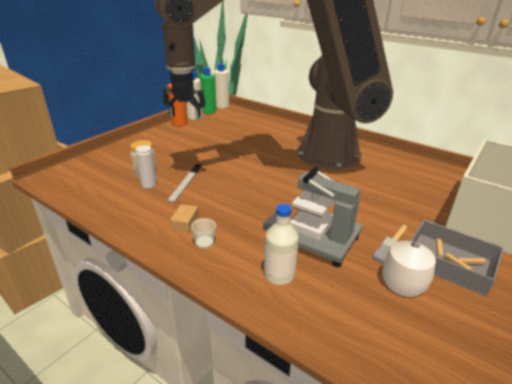

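```bash
python3 -m crank '[[0.004,0.06,0,0,0.003,0],[0,0.06,0,0,0,0],[0,0.06,0,0,0,0],[0,0.06,0,0,0,0],[0,0.06,0,0,0,0],[0,0.06,0,0,0,0],[0,0.03,0,0,0,0],[0,0.02,0,0,0,0],[0,0,0,0,0,0],[0,0,0,0,0,0]]' -0.2
python3 - <<'E'
from h import *
im,d=ctrl.capture("scene"); cv2.imwrite("pics/s3.png",cv2.resize(im[100:240,120:300],None,fx=4,fy=4,interpolation=cv2.INTER_CUBIC))
im,d=ctrl.capture("top"); cv2.imwrite("pics/t3.png",cv2.resize(im[130:250,270:420],None,fx=5,fy=5,interpolation=cv2.INTER_CUBIC))
print(pose())
delta([519,-330,3],blade_rot(22.8),1)
E
```

```text
t: 4.88
ee_pos: [518.2, -333.2, 26.6]
orientation: [-0.4, 2.006, -2.006]
wrist_force: [0.0, -0.4, 0.8]
gripper_width: 51.3
(array([ 519.05022975, -333.3425217 ,   27.60984436]), Rotation.from_matrix(array([[-9.23476742e-01,  1.48034105e-03,  3.83651554e-01],
                            [-3.83653231e-01, -1.08457459e-03, -9.23476595e-01],
                            [-9.50961587e-04, -9.99998316e-01,  1.56951704e-03]])), {'t': 4.9833, 'joint_positions': array([-6.20008888e-01,  6.89680855e-01,  1.82243089e+00, -3.84261064e-05,
        6.27645915e-01,  5.57070066e-01]), 'joint_velocities': array([ 0.00298604, -0.00678796, -0.0004746 ,  0.00078502, -0.00137271,
        0.00125761]), 'effort': array([-2.58811293e-01, -9.68366075e+01, -2.65468508e+01, -1.09131978e-02,
        2.20893603e-02, -9.28130408e-03]), 'ee_pos': array([ 519.05022975, -333.3425217 ,   27.60984436]), 'orientation': array([-0.39861887,  2.00348106, -2.00624746]), 'wrist_force': array([ 1.15493717, -0.3456335 ,  0.34276039]), 'ft_torque': array([-0.01759738, -0.00715623,  0.0437688 ]), 'gripper_width': 51.48475926160868})
shift mm [-1.21258 24.6061  -3.14464] turn deg [-0.09004 -0.23988 -0.0543 ]
per row of 1 [-0.00243  0.04921 -0.00629] [-0.00025 -0.00067 -0.00015]
```

View pics/s3.png

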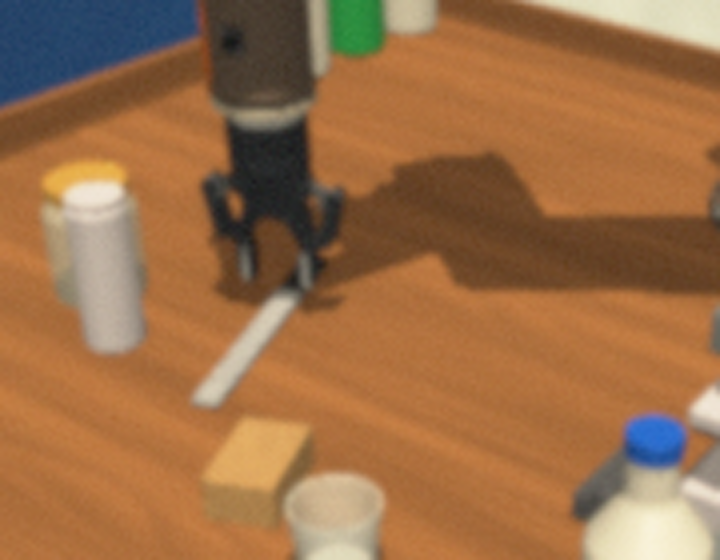

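View pics/t3.png

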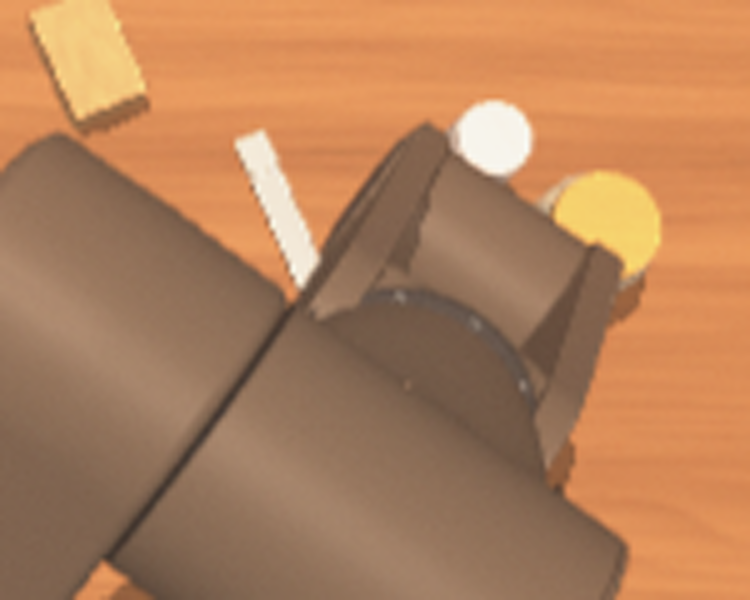

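```bash
python3 -m crank '[[-0.002,0.016,-0.007,0,-0.0005,0],[0,0.016,0,0,0,0],[0,0.016,0,0,0,0],[0,0,0,0,0,0],[0,0,0,0,0,0]]' -0.2;  python3 -m crank '[[0,0,0,0,0,0],[0,0,0,0,0,0],[0,0,0,0,0,0],[0,0,0,0,0,0],[0,0,0,0,0,0],[0,0,0,0,0,0]]' 1
```

```text
t: 5.4
ee_pos: [517.7, -328.5, 1.6]
orientation: [-0.404, 2.004, -2.003]
wrist_force: [0.3, -0.4, -0.3]
gripper_width: 51.6
t: 5.9
ee_pos: [518.6, -329.2, 2.9]
orientation: [-0.402, 2.002, -2.004]
wrist_force: [-0.6, -0.6, 6.6]
gripper_width: 21.6
```

```bash
python3 -m crank '[[0,-0.01,0,0,0,0],[0,-0.02,0,0,0,0],[0,-0.05,0,0,0,0],[0,-0.05,0,0,0,0],[0,-0.05,0,0,0,0],[0,-0.05,0,0,0,0],[0,-0.05,0,0,0,0],[0,-0.02,0,0,0,0],[0,0,0,0,0,0],[0,0,0,0,0,0]]' 1
python3 - <<'E'
from h import *
im,d=ctrl.capture("scene"); cv2.imwrite("pics/s4.png",cv2.resize(im[60:240,120:320],None,fx=3.3,fy=3.3,interpolation=cv2.INTER_CUBIC))
print(pose()[0],pose()[2]["gripper_width"],pose()[2]["wrist_force"])
p,r,_=pose()
delta([545,-200,150],blade_rot(94.4),12)
E
```

```text
t: 6.73
ee_pos: [517.9, -328.8, 152.2]
orientation: [-0.403, 2.003, -2.003]
wrist_force: [0.2, -0.5, -4.3]
gripper_width: 21.4
[ 517.46125514 -328.4625309   151.25770944] 21.72732930711549 [-0.45013404 -0.86653142 -3.70509785]
shift mm [ -75.09757    1.32863 -107.80156] turn deg [  0.08406 -71.63803  -0.00554]
per row of 12 [-0.01252  0.00022 -0.01797] [ 0.00002 -0.01658 -0.     ]
```

View pics/s4.png

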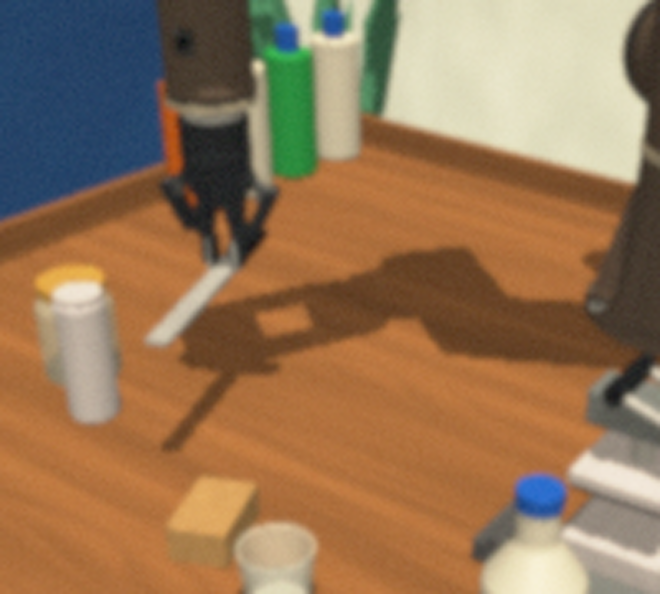

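```bash
python3 -m crank '[[0,0,0,0,-0.0166,0],[0,0,0,0,-0.0166,0],[0,0,0,0,-0.0166,0],[0,0,0,0,-0.0166,0],[0,0,0,0,-0.0166,0],[0,0,0,0,-0.0166,0],[0,0,0,0,-0.0166,0],[0,0,0,0,-0.0166,0],[0,0,0,0,-0.0166,0],[0,0,0,0,-0.0166,0],[0,0,0,0,-0.0166,0],[0,0,0,0,-0.0166,0]]'
python3 - <<'E'
from h import *
print(pose()[0],pose()[2]["joint_positions"])
e=np.array([.99705,.0767,0]);u=np.array([-.0767,.99705,0])
def bt(bu,bz,slope,lat,d=180): # blade underside-plane at tip (u,z) -> tcp
    r=blade_rot(94.4,slope); M=r.as_matrix()
    return lat*e+bu*u+np.array([0,0,bz])+M[:,0]*d-M[:,1]*2.9, r
# ridge u=61, top z 34 ; blade underside plane line passes ridge+c
p,r=bt(20,120,0.,574); print(p); delta(p,r,8)
E
```

```text
t: 7.78
ee_pos: [517.1, -328.3, 150.1]
orientation: [-1.248, 1.151, -1.145]
wrist_force: [0.7, -0.9, -4.6]
gripper_width: 21.4
[ 517.1290795  -328.25179229  150.12286861] [-6.15077583e-01  5.19120814e-01  1.75969068e+00  7.57226796e-06
  8.66059034e-01 -6.98251434e-01]
[ 584.58212506 -115.5026954   122.9       ]
shift mm [-206.35247   27.44576   84.96214] turn deg [ 0.14403  0.36523 -0.12053]
per row of 8 [-0.05159  0.00686  0.02124] [ 0.00005  0.00013 -0.00004]
```

```bash
python3 -m crank '[[-0.0516,0.007,0.0212,0,0,0],[-0.0516,0.007,0.0212,0,0,0],[-0.0516,0.007,0.0212,0,0,0],[-0.0516,0.007,0.0212,0,0,0],[-0.0516,0.007,0.0212,0,0,0],[-0.0516,0.007,0.0212,0,0,0],[-0.0516,0.007,0.0212,0,0,0],[-0.0516,0.007,0.0212,0,0,0],[0,0,0,0,0,0],[0,0,0,0,0,0]]'
python3 - <<'E'
from h import *
print(pose()[0])
im,d=ctrl.capture("top"); cv2.imwrite("pics/t5.png",cv2.resize(im[130:250,150:300],None,fx=5,fy=5,interpolation=cv2.INTER_CUBIC)); P=cloud("top",d)
im2,d2=ctrl.capture("scene"); cv2.imwrite("pics/s5.png",cv2.resize(im2[130:270,180:370],None,fx=4,fy=4,interpolation=cv2.INTER_CUBIC));P2=cloud("scene",d2)
np.savez("c5.npz",im=im,P=P,im2=im2,P2=P2)
for n in("top","scene"):
  for o,z in(("blade",122),("lip",26),("fulcrum",0)):
    for r in ctrl.spot_point(o,n)[:1]: print(n,o,r,onz(n,r["position"],z))
E
```

```text
t: 8.62
ee_pos: [585.7, -114.8, 122.3]
orientation: [-1.248, 1.152, -1.148]
wrist_force: [-0.2, 0.1, -3.8]
gripper_width: 21.7
[ 585.68143252 -114.83372509  122.25456686]
top blade {'position': [178.7, 234.4], 'conf': 0.63} [572.79545011  62.01844563 122.        ]
top lip {'position': [184.5, 185.6], 'conf': 0.29} [565.15525244 248.18261973  26.        ]
top fulcrum {'position': [186.1, 221.4], 'conf': 0.59} [565.68943847 115.42672706   0.        ]
scene blade {'position': [190.5, 270.6], 'conf': 0.71} [579.64672557  81.11086176 122.        ]
scene lip {'position': [222.0, 289.3], 'conf': 0.87} [568.95319157 149.39145342  26.        ]
scene fulcrum {'position': [224.7, 274.5], 'conf': 0.69} [579.67128525 101.81155674   0.        ]
```

View pics/t5.png

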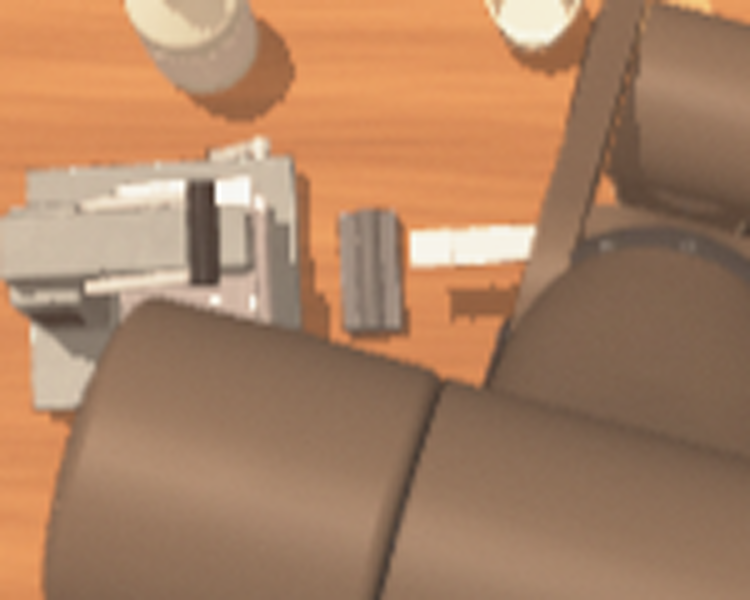

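View pics/s5.png

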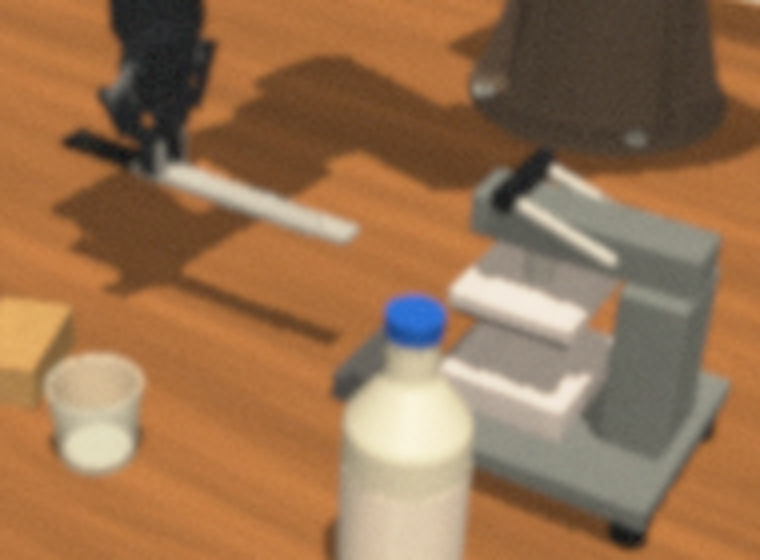

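Run:
```python
from h import *
np.set_printoptions(precision=1,suppress=True)
e=np.array([.99705,.0767,0]);u=np.array([-.0767,.99705,0])
def q(n,zx,zy,z):
    rc=(130+(zy+.5)/5-.5,150+(zx+.5)/5-.5); p=onz("top",rc,z); print(n,p,"e,u",p@e,p@u)
q("blade",411,247,128);q("ridge",373,270,34);q("fulc -y edge top",404,270,26);q("fulc +y edge",341,270,26)
q("press corner",293,155,44);q("press front",298,290,44);q("press back top",28,172,44);q("press back low",34,410,44)
z=np.load("c5.npz")
for nm in("P","P2"):
    P=z[nm]; m=(P[...,2]>100)&(P[...,2]<150)&(P[...,1]>-90)&(P[...,1]<95)&(P[...,0]>520)&(P[...,0]<640)
    a=P[m]; print(nm,m.sum(), a.max(0),a.min(0)); 
    x=a@u; A=np.c_[x,np.ones(len(x))]; k=np.linalg.lstsq(A,a[:,2],rcond=None)[0]; print("slope z/u",k, "lat slope",np.linalg.lstsq(A,a@e,rcond=None)[0], "u max",np.sort(x)[-5:])
```

```text
blade [570.5  71.  128. ] e,u 574.2228625769554 27.00447955435075
ridge [569.7 103.   34. ] e,u 575.884755546941 59.01553576747146
fulc -y edge top [571.4  80.2  26. ] e,u 575.90418819445 36.16808542066847
fulc +y edge [570.6 127.5  26. ] e,u 578.7280193043244 83.34932343073385
press corner [654.2 164.6  44. ] e,u 664.9267498263943 113.89017773438125
press front [552.  157.6  44. ] e,u 562.4160243032547 114.8496341732395
press back top [637.9 362.4  44. ] e,u 663.8231133786027 312.38355897487935
press back low [459.2 349.2  44. ] e,u 484.61124573046123 312.95874060329976
P 164 [584.3  70.7 136.1] [556.7 -14.6 112.4]
slope z/u [  0.  123.3] lat slope [ -0.  571.2] u max [26.6 26.7 26.9 27.1 27.3]
P2 267 [597.9  66.8 127.4] [562.6 -89.6 114. ]
slope z/u [ -0.  121.8] lat slope [ -0.  580.3] u max [21.5 21.5 22.3 22.4 22.7]
```

Run:
```python
from h import *
np.set_printoptions(precision=4,suppress=True)
e=np.array([.99705,.0767,0]);u=np.array([-.0767,.99705,0])
z=np.load("c5.npz")
for nm in("P","P2"):
    P=z[nm]; m=(P[...,2]>105)&(P[...,2]<145)&(P[...,1]>-90)&(P[...,1]<95)&(P[...,0]>540)&(P[...,0]<600)
    a=P[m]; x=a@u; g=abs(a[:,2]-np.median(a[:,2]))<8; x=x[g];a=a[g]
    A=np.c_[x,np.ones(len(x))]
    for y in (a[:,2],a@e): print(nm,len(x),x.min(),x.max(),np.linalg.lstsq(A,y,rcond=None)[0],np.median(y))
```

```text
P 155 -59.25001945863127 27.265019201122 [  0.0082 123.4776] 123.65027082298889
P 155 -59.25001945863127 27.265019201122 [ -0.0139 571.3567] 571.6142755367322
P2 266 -134.46736502663717 22.70621390156268 [ -0.0154 121.866 ] 122.89703350646255
P2 266 -134.46736502663717 22.70621390156268 [ -0.0062 580.2708] 582.8791725629588
```

```bash
cat >> h.py <<'E'
e=np.array([.99705,.0767,0]);u=np.array([-.0767,.99705,0])
def bt(bu,bz,slope,lat=574.5,d=183,off=4.0):
    r=blade_rot(94.4,slope); M=r.as_matrix()
    return lat*e+bu*u+np.array([0,0,bz])+M[:,0]*d-M[:,1]*off, r
def tip(d=183,off=4.0):
    p,r,_=pose(); M=r.as_matrix(); q=p-M[:,0]*d+M[:,1]*off; print("tip e,u,z",q@e,q@u,q[2],"slope",np.arcsin(M[2,0]),"head",np.degrees(np.arctan2(-M[1,0],-M[0,0])))
E
python3 - <<'E'
from h import *
tip()
L=110; p,r=bt(139-L*np.cos(.38),4+L*np.sin(.38)+2,.38); print(p); delta(p,r,6)
E
```

```text
tip e,u,z 575.6317573712697 21.186611638593387 120.30981465514533 slope 1.1468687907941149e-05 head 94.413746274847
[582.90330534 -87.16310558 118.39435608]
shift mm [-30.19841   5.91715  -1.17306] turn deg [ -0.00567   0.01299 -21.77174]
per row of 6 [-0.01007  0.00197 -0.00039] [-0.       0.00001 -0.01008]
```

```bash
python3 -m crank '[[-0.03,0.006,-0.001,0,0,0],[-0.03,0.006,-0.001,0,0,0],[0,0,0,0,0,-0.01],[0,0,0,0,0,-0.01],[0,0,0,0,0,-0.01],[0,0,0,0,0,-0.01],[0,0,0,0,0,-0.01],[0,0,0,0,0,-0.01],[0,0,0,0,0,0],[0,0,0,0,0,0]]'
python3 - <<'E'
from h import *
tip()
im,d=ctrl.capture("top"); cv2.imwrite("pics/t6.png",cv2.resize(im[130:250,150:300],None,fx=5,fy=5,interpolation=cv2.INTER_CUBIC)); P=cloud("top",d)
im2,d2=ctrl.capture("scene"); cv2.imwrite("pics/s6.png",cv2.resize(im2[130:270,180:370],None,fx=4,fy=4,interpolation=cv2.INTER_CUBIC));P2=cloud("scene",d2)
for P in(P,P2):
    ee=P@e;uu=P@u; m=(abs(ee-574.5)<20)&(uu<38)&(uu>-70)&(P[...,2]>30)&(P[...,2]<110)
    a=uu[m]; 
    if len(a)>10:
        k=np.polyfit(a,P[...,2][m],1); g=abs(np.polyval(k,a)-P[...,2][m])<8; k=np.polyfit(a[g],P[...,2][m][g],1); print(len(a),a.max(),"top line",k,np.polyval(k,30),"lat",np.median(ee[m]))
E
```

```text
t: 9.85
ee_pos: [582.8, -84.8, 117.8]
orientation: [-1.504, 0.938, -1.422]
wrist_force: [0.2, 0.7, -4.4]
gripper_width: 21.6
tip e,u,z 573.8171387642731 39.511680888030874 46.9785303266163 slope 0.3751920647443519 head 94.65141188994829
234 37.80118955812966 top line [-0.41141392 67.06348123] 54.721063593602025 lat 581.0396112229178
```

View pics/s6.png

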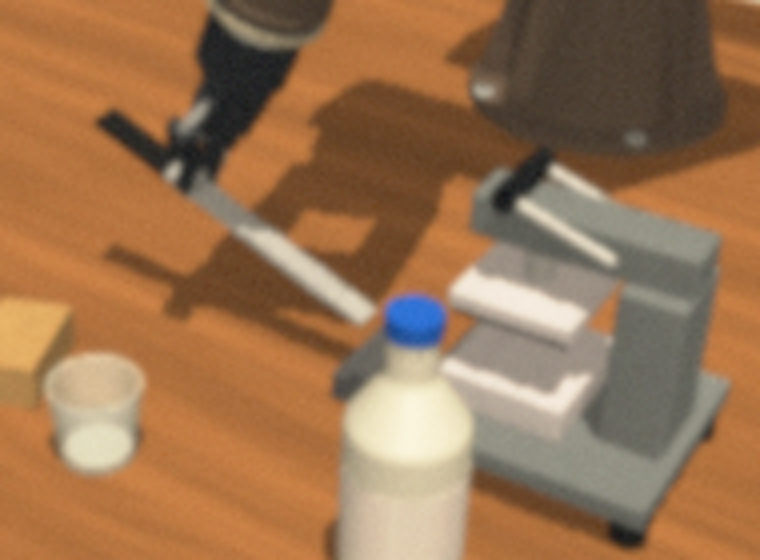

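View pics/t6.png

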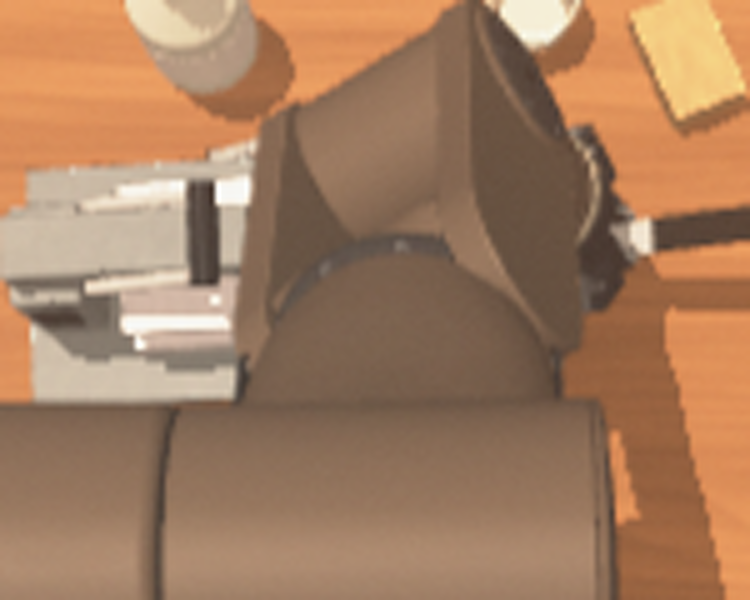

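```bash
python3 -m crank '[[-0.026,0,0,0,0,0],[-0.026,0,0,0,0,0],[-0.026,0,0,0,0,0],[-0.026,0,0,0,0,0],[-0.026,0,0,0,0,0],[0,0,0,0,0,0],[0,0,0,0,0,0]]'
python3 - <<'E'
from h import *
tip(); p,r,s=pose(); print(s["wrist_force"],s["ft_torque"])
im2,d2=ctrl.capture("scene"); cv2.imwrite("pics/s7.png",cv2.resize(im2[130:270,180:370],None,fx=4,fy=4,interpolation=cv2.INTER_CUBIC));P2=cloud("scene",d2)
E
```

```text
t: 10.53
ee_pos: [578.3, -25.3, 93.8]
orientation: [-1.505, 0.937, -1.424]
wrist_force: [0.2, -0.6, -3.9]
gripper_width: 21.4
tip e,u,z 574.106310413897 99.09996222460535 22.751686143487788 slope 0.3769251191656987 head 94.58648949767091
[ 0.19382761 -0.56684171 -3.91816249] [ 0.2569321   0.01499766 -0.02869303]
```

View pics/s7.png

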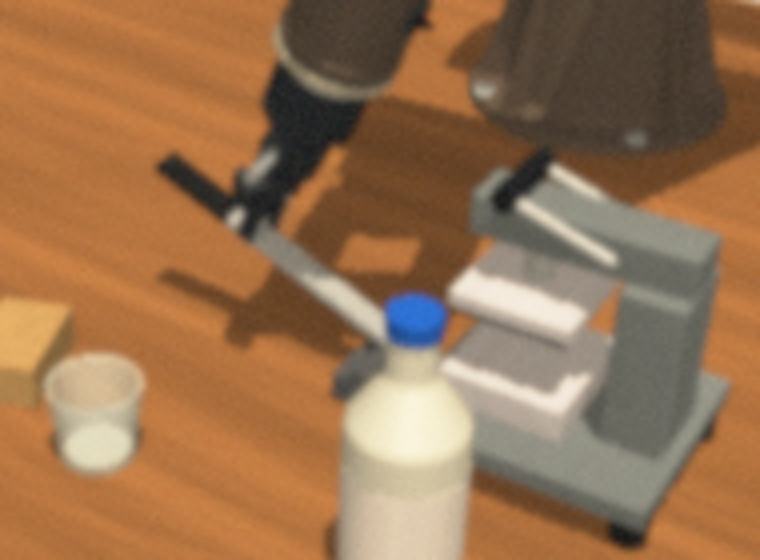

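Over the ridge without contact; now lower along tool y in small steps until the force changes.

```bash
python3 -m crank '[[0,0.002,0,0,0,0],[0,0.002,0,0,0,0],[0,0,0,0,0,0]]'; python3 -m crank '[[0,0.002,0,0,0,0],[0,0,0,0,0,0]]';python3 -c "
from h import *
tip()"
```

```text
t: 10.83
ee_pos: [578.5, -27.6, 92.5]
orientation: [-1.504, 0.939, -1.426]
wrist_force: [0.4, 0.6, -3.8]
gripper_width: 21.5
t: 11.0
ee_pos: [578.5, -27.9, 91.5]
orientation: [-1.504, 0.939, -1.426]
wrist_force: [-0.0, -0.3, -3.4]
gripper_width: 21.4
tip e,u,z 574.5627849581397 96.51880708758544 20.44661410030669 slope 0.3769963826608316 head 94.4470035346807
```

```bash
python3 -m crank '[[0,0.002,0,0,0,0],[0,0,0,0,0,0]]';  python3 -m crank '[[-0.012,0,0,0,0,0],[-0.012,0,0,0,0,0],[-0.012,0,0,0,0,0],[-0.012,0,0,0,0,0],[-0.012,0,0,0,0,0],[0,0,0,0,0,0],[0,0,0,0,0,0]]';python3 -c "
from h import *
tip()"
```

```text
t: 11.17
ee_pos: [578.6, -28.1, 90.6]
orientation: [-1.504, 0.938, -1.426]
wrist_force: [-0.5, 0.4, -2.9]
gripper_width: 21.6
t: 11.75
ee_pos: [576.3, 0.4, 79.4]
orientation: [-1.504, 0.938, -1.425]
wrist_force: [0.7, 0.5, -3.1]
gripper_width: 21.8
tip e,u,z 574.2492380796627 124.87875058049804 8.28699190404847 slope 0.3770467411797835 head 94.53622507412163
```

```bash
python3 -m crank '[[-0.006,0,0,0,0,0],[-0.006,0,0,0,0,0],[0,0,0,0,0,0]]';  python3 -m crank '[[-0.006,0,0,0,0,0],[0,0,0,0,0,0]]'; python3 -m crank '[[-0.005,0,0,0,0,0],[0,0,0,0,0,0]]';python3 -c "
from h import *
tip()"
```

```text
t: 12.0
ee_pos: [575.9, 5.8, 77.3]
orientation: [-1.504, 0.938, -1.426]
wrist_force: [0.5, -0.8, -2.5]
gripper_width: 21.7
t: 12.17
ee_pos: [575.7, 8.3, 76.3]
orientation: [-1.504, 0.938, -1.426]
wrist_force: [-0.6, -1.9, -3.9]
gripper_width: 21.5
t: 12.33
ee_pos: [575.4, 8.8, 76.0]
orientation: [-1.507, 0.937, -1.427]
wrist_force: [1.7, -17.6, 4.3]
gripper_width: 21.4
tip e,u,z 574.0394879714422 133.11778317680424 4.435998633421857 slope 0.38003117386602153 head 94.5057110816459
```

```bash
python3 -m crank '[[0.004,0,0,0,0,0],[0,0,0,0,0,0]]';  python3 -m crank '[[0,0.002,0,0,0,0],[0,0,0,0,0,0]]'; python3 -m crank '[[0,0.002,0,0,0,0],[0,0,0,0,0,0]]';python3 -c "
from h import *
tip();print(pose()[2]['ft_torque'])
im,d=ctrl.capture('scene'); cv2.imwrite('pics/s8.png',cv2.resize(im[130:270,180:370],None,fx=4,fy=4,interpolation=cv2.INTER_CUBIC))"
```

```text
t: 12.5
ee_pos: [575.8, 8.4, 76.3]
orientation: [-1.503, 0.938, -1.426]
wrist_force: [0.5, -3.5, -2.7]
gripper_width: 21.6
t: 12.67
ee_pos: [575.8, 8.1, 75.3]
orientation: [-1.504, 0.938, -1.426]
wrist_force: [0.4, -5.9, 2.3]
gripper_width: 21.8
t: 12.83
ee_pos: [576.0, 7.7, 74.5]
orientation: [-1.504, 0.938, -1.426]
wrist_force: [-0.5, -5.3, 4.5]
gripper_width: 21.7
tip e,u,z 574.6413276931619 132.13083986717024 3.3287852912853344 slope 0.37759097381476275 head 94.47647310217647
[-0.93518733 -0.03673697 -0.00286525]
```

View pics/s8.png

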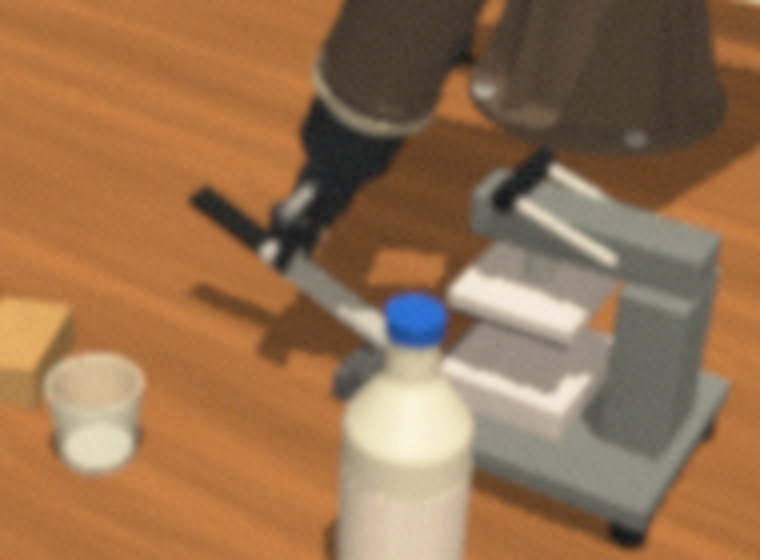

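```bash
python3 -m crank '[[0,0,0,0,0,0],[0,0,0,0,0,0],[0,0,0,0,0,0],[0,0,0,0,0,0],[0,0,0,0,0,0]]' -0.1
python3 - <<'E'
from h import *
print(pose()[2]["wrist_force"])
im,d=ctrl.capture('scene'); cv2.imwrite('pics/s9.png',cv2.resize(im[130:270,180:370],None,fx=4,fy=4,interpolation=cv2.INTER_CUBIC))
E
```

```text
t: 13.3
ee_pos: [575.8, 8.1, 74.2]
orientation: [-1.504, 0.938, -1.426]
wrist_force: [-0.1, 0.5, 0.7]
gripper_width: 46.8
[-0.07408551  0.52433453  0.74660887]
```

View pics/s9.png

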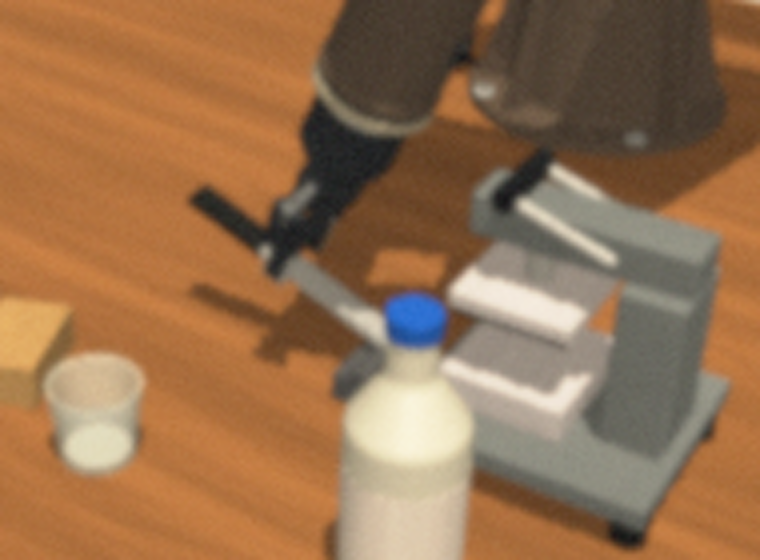

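```bash
python3 -m crank '[[0,-0.02,0,0,0,0],[0,-0.04,0,0,0,0],[0,-0.05,0,0,0,0],[0,-0.05,0,0,0,0],[0,0,0,0,0,0.01],[0,0,0,0,0,0.01],[0,0,0,0,0,0.01],[0,0,0,0,0,0.01],[0,0,0,0,0,0.01],[0,0,0,0,0,0.01],[0,0,0,0,0,0],[0,0,0,0,0,0]]'
python3 - <<'E'
from h import *
p=574.5*e+(-104)*u+np.array([0,0,130]); print(p); delta(p,blade_rot(94.4),6)
E
```

```text
t: 14.35
ee_pos: [573.6, 36.6, 149.2]
orientation: [-1.245, 1.152, -1.154]
wrist_force: [-0.3, 0.3, -0.5]
gripper_width: 47.0
[580.782025 -59.62905  130.      ]
shift mm [96.45081 19.28983 -0.15692] turn deg [-0.01772 -0.03846  0.06299]
per row of 6 [ 0.03215  0.00643 -0.00005] [-0.00001 -0.00002  0.00003]
```

```bash
python3 -m crank '[[0.032,0.0065,0,0,0,0],[0.032,0.0065,0,0,0,0],[0.032,0.0065,0,0,0,0],[0.032,0.0065,0,0,0,0],[0.032,0.0065,0,0,0,0],[0.032,0.006,0,0,0,0],[0,0,0,0,0,0],[0,0,0,0,0,0],[0,0,0,0,0,0]]' 1
python3 - <<'E'
from h import *
p,r,s=pose();print(p,s["gripper_width"],p@e,p@u)
im,d=ctrl.capture('scene'); cv2.imwrite('pics/s10.png',cv2.resize(im[130:270,180:370],None,fx=4,fy=4,interpolation=cv2.INTER_CUBIC));P=cloud("scene",d)
im,d=ctrl.capture('top'); cv2.imwrite('pics/t10.png',cv2.resize(im[130:250,150:300],None,fx=5,fy=5,interpolation=cv2.INTER_CUBIC))
E
```

```text
t: 15.1
ee_pos: [580.9, -57.4, 129.5]
orientation: [-1.246, 1.151, -1.151]
wrist_force: [0.1, 0.1, -0.2]
gripper_width: 0.1
[580.89488744 -57.40348213 129.49261469] 0.1079702729740743 574.7784004475683 -101.78877972394748
```

View pics/s10.png

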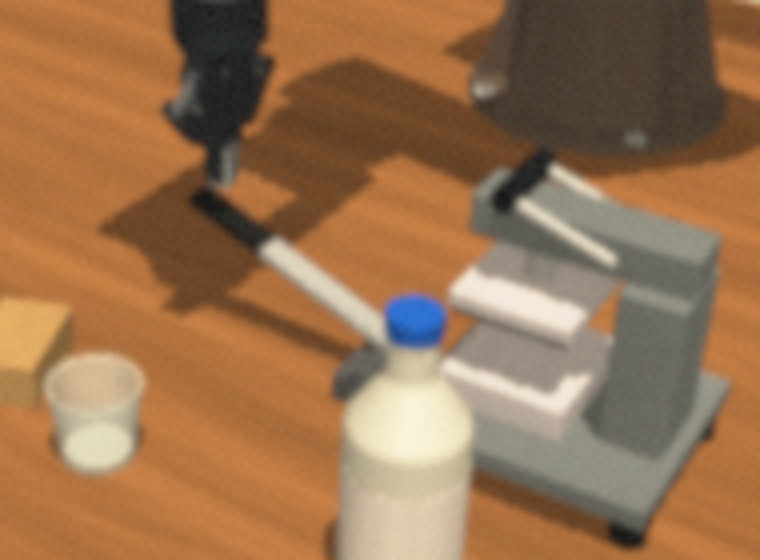

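View pics/t10.png

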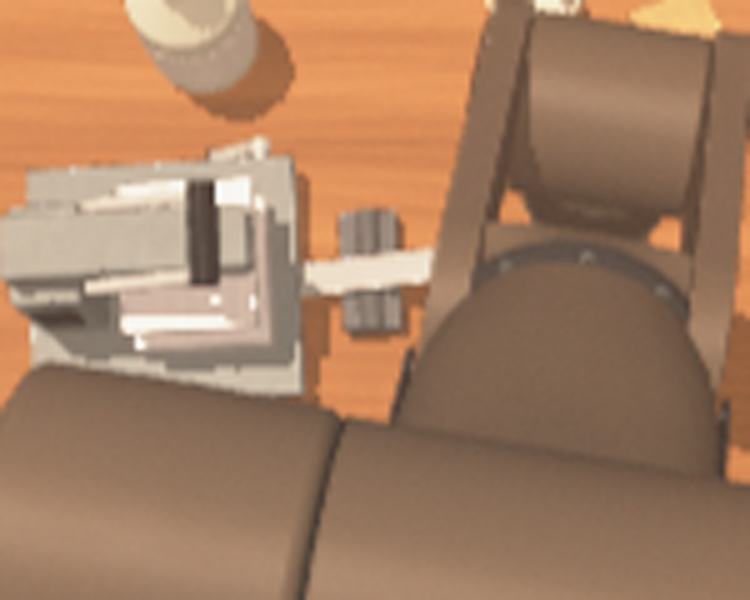

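```bash
python3 -m crank '[[0,0.012,0,0,0,0],[0,0.012,0,0,0,0],[0,0.012,0,0,0,0],[0,0.01,0,0,0,0],[0,0,0,0,0,0]]'; python3 -m crank '[[0,0.006,0,0,0,0],[0,0.006,0,0,0,0],[0,0.006,0,0,0,0],[0,0,0,0,0,0]]'; python3 -m crank '[[0,0.006,0,0,0,0],[0,0.006,0,0,0,0],[0,0.006,0,0,0,0],[0,0.006,0,0,0,0],[0,0,0,0,0,0]]'
```

```text
t: 15.62
ee_pos: [580.3, -58.2, 105.0]
orientation: [-1.246, 1.153, -1.15]
wrist_force: [-0.3, 0.7, 0.4]
gripper_width: 0.3
t: 15.95
ee_pos: [580.8, -58.4, 96.9]
orientation: [-1.245, 1.152, -1.151]
wrist_force: [-0.3, 0.2, 0.0]
gripper_width: -0.2
t: 16.37
ee_pos: [581.6, -58.7, 85.4]
orientation: [-1.245, 1.15, -1.152]
wrist_force: [0.8, -1.7, 7.8]
gripper_width: 0.1
```

```bash
python3 -m crank '[[0,0.006,0,0,0,0],[0,0.006,0,0,0,0],[0,0.006,0,0,0,0],[0,0.006,0,0,0,0],[0,0,0,0,0,0]]'; python3 -m crank '[[0,0.006,0,0,0,0],[0,0.006,0,0,0,0],[0,0.006,0,0,0,0],[0,0.006,0,0,0,0],[0,0,0,0,0,0]]'
python3 - <<'E'
from h import *
im,d=ctrl.capture('scene'); cv2.imwrite('pics/s11.png',cv2.resize(im[130:270,180:370],None,fx=4,fy=4,interpolation=cv2.INTER_CUBIC))
im,d=ctrl.capture('top'); cv2.imwrite('pics/t11.png',cv2.resize(im[130:250,150:300],None,fx=5,fy=5,interpolation=cv2.INTER_CUBIC))
E
```

```text
t: 16.78
ee_pos: [581.6, -58.7, 73.4]
orientation: [-1.245, 1.15, -1.152]
wrist_force: [0.8, -2.8, 6.5]
gripper_width: -0.3
t: 17.2
ee_pos: [581.5, -58.7, 61.3]
orientation: [-1.245, 1.15, -1.152]
wrist_force: [0.4, -3.3, 5.6]
gripper_width: -0.2
```

View pics/s11.png

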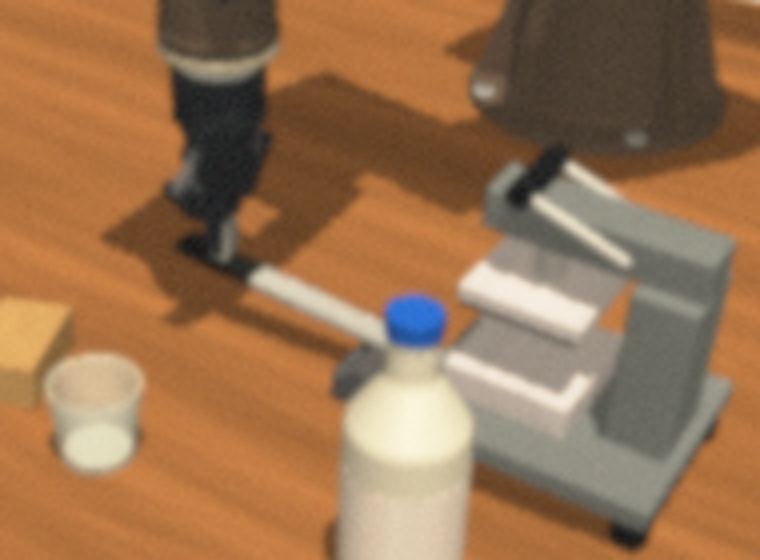

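View pics/t11.png

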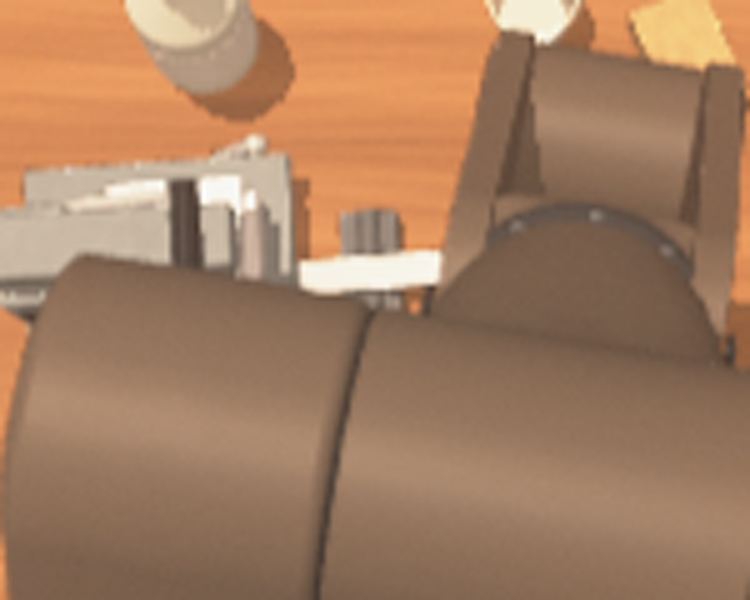

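```bash
python3 -m crank '[[0,0.006,0,0,0,0],[0,0.006,0,0,0,0],[0,0.006,0,0,0,0],[0,0.006,0,0,0,0],[0,0,0,0,0,0]]'; python3 -m crank '[[0,0.005,0,0,0,0],[0,0.005,0,0,0,0],[0,0.005,0,0,0,0],[0,0.005,0,0,0,0],[0,0,0,0,0,0]]'; python3 -m crank '[[0,0.005,0,0,0,0],[0,0.005,0,0,0,0],[0,0.005,0,0,0,0],[0,0,0,0,0,0],[0,0,0,0,0,0]]';python3 - <<'E'
from h import *
p,r,s=pose(); print(p,p@u)
im,d=ctrl.capture('scene'); cv2.imwrite('pics/s12.png',cv2.resize(im[130:270,180:370],None,fx=4,fy=4,interpolation=cv2.INTER_CUBIC)); P=cloud("scene",d)
im,d=ctrl.capture('top'); cv2.imwrite('pics/t12.png',cv2.resize(im[130:250,150:300],None,fx=5,fy=5,interpolation=cv2.INTER_CUBIC)); Pt=cloud("top",d)
# plate tilt: scene points on plate near e ~ 574+60..88, u 150..310
for nm,Q in(("s",P),("t",Pt)):
    E=Q@e;U=Q@u; m=(E>640)&(E<662)&(U>150)&(U<310)&(Q[...,2]>30)&(Q[...,2]<85)
    if m.sum()>20:
        k=np.polyfit(U[m],Q[...,2][m],1); g=abs(np.polyval(k,U[m])-Q[...,2][m])<6; print(nm,g.sum(),np.polyfit(U[m][g],Q[...,2][m][g],1))
E
```

```text
t: 17.72
ee_pos: [581.9, -59.1, 49.6]
orientation: [-1.245, 1.15, -1.153]
wrist_force: [-0.4, -6.3, 10.5]
gripper_width: -0.1
t: 18.13
ee_pos: [582.1, -59.2, 39.8]
orientation: [-1.244, 1.149, -1.153]
wrist_force: [1.1, -7.3, 10.4]
gripper_width: -0.2
t: 18.55
ee_pos: [582.4, -59.2, 32.7]
orientation: [-1.244, 1.149, -1.154]
wrist_force: [0.0, -8.8, 13.0]
gripper_width: -0.0
[582.38662631 -59.23012566  32.66928955] -103.72445102323739
s 264 [-0.11940071 79.05156086]
t 161 [-0.10981869 77.70113742]
```

View pics/s12.png

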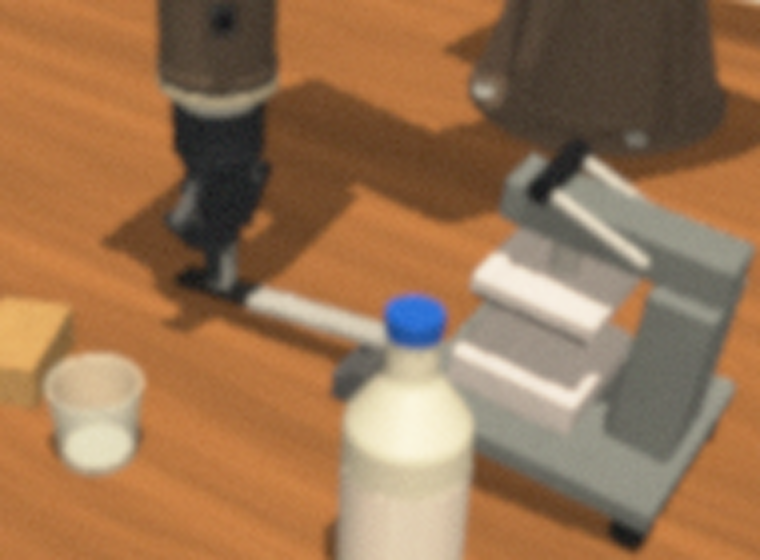

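View pics/t12.png

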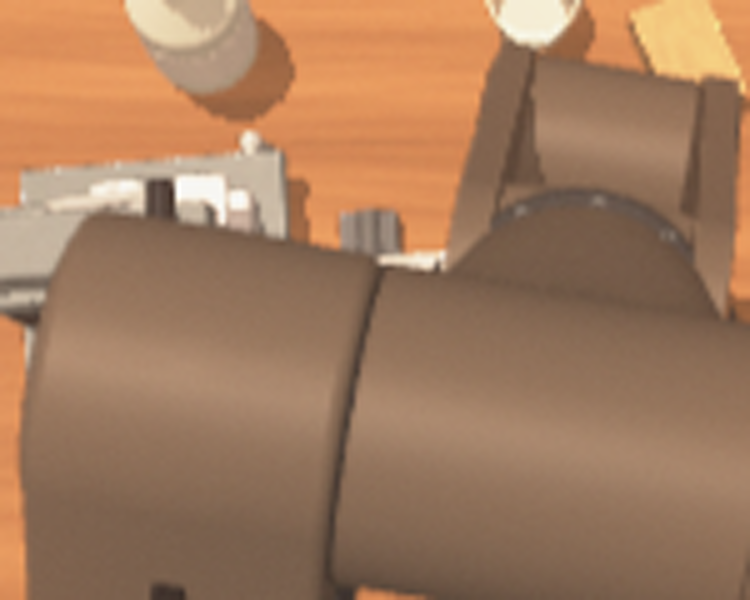

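```bash
python3 -m crank '[[0,0.005,0,0,0,0],[0,0.005,0,0,0,0],[0,0.005,0,0,0,0],[0,0,0,0,0,0],[0,0,0,0,0,0],[0,0,0,0,0,0],[0,0,0,0,0,0]]';python3 - <<'E'
from h import *
p,r,s=pose(); print(p,p@u)
im,d=ctrl.capture('scene'); cv2.imwrite('pics/s13.png',cv2.resize(im[130:270,180:370],None,fx=4,fy=4,interpolation=cv2.INTER_CUBIC)); P=cloud("scene",d)
im,d=ctrl.capture('top'); cv2.imwrite('pics/t13.png',cv2.resize(im[145:205,150:240],None,fx=8,fy=8,interpolation=cv2.INTER_CUBIC)); Pt=cloud("top",d)
for nm,Q in(("s",P),("t",Pt)):
    E=Q@e;U=Q@u; m=(E>640)&(E<662)&(U>150)&(U<310)&(Q[...,2]>30)&(Q[...,2]<85)
    if m.sum()>20:
        k=np.polyfit(U[m],Q[...,2][m],1); g=abs(np.polyval(k,U[m])-Q[...,2][m])<6; print(nm,g.sum(),np.polyfit(U[m][g],Q[...,2][m][g],1))
for n in("top","scene"): print([ (n,q["conf"],q["position"],onz(n,q["position"],6)) for q in ctrl.spot_point("prop_foot",n)[:2]])
# expected foot pixel at stop: shaft e= 574.5+/-99
E
```

```text
t: 19.23
ee_pos: [582.3, -59.1, 25.2]
orientation: [-1.244, 1.149, -1.153]
wrist_force: [1.1, -6.4, 14.4]
gripper_width: -0.0
[582.29144124 -59.07310274  25.20932323] -103.56059062554213
s 265 [-0.13969758 85.21671818]
t 144 [-0.13604315 85.84495676]
[]
[('scene', 0.64, [210.5, 261.4], array([547.41387085,  26.63526398,   6.        ])), ('scene', 0.19, [243.1, 203.3], array([791.28942562, -11.99356551,   6.        ]))]
```

View pics/t13.png

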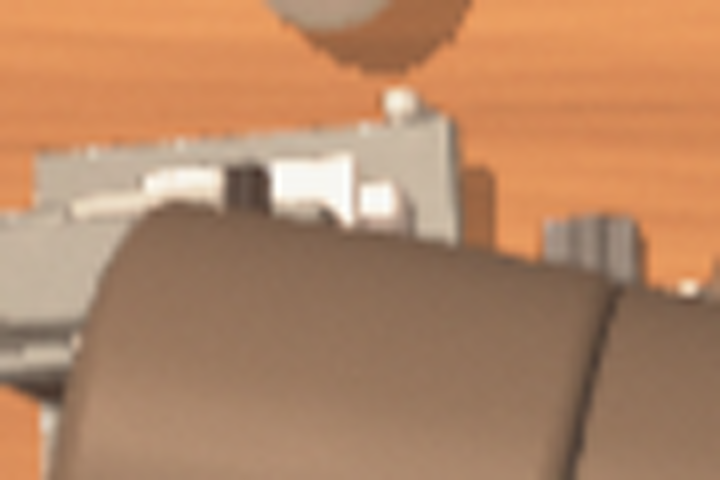

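```bash
python3 -m crank '[[0,-0.004,0,0,0,0],[0,-0.004,0,0,0,0],[0,-0.004,0,0,0,0],[0,-0.004,0,0,0,0],[0,0,0,0,0,0]]'; python3 -m crank '[[0,-0.004,0,0,0,0],[0,-0.004,0,0,0,0],[0,-0.004,0,0,0,0],[0,-0.004,0,0,0,0],[0,0,0,0,0,0]]';  python3 -m crank '[[0,-0.004,0,0,0,0],[0,-0.004,0,0,0,0],[0,-0.004,0,0,0,0],[0,-0.004,0,0,0,0],[0,0,0,0,0,0]]';python3 - <<'E'
from h import *
p,r,s=pose(); print(p,p@u)
im,d=ctrl.capture('scene'); cv2.imwrite('pics/s14.png',cv2.resize(im[130:270,180:370],None,fx=4,fy=4,interpolation=cv2.INTER_CUBIC)); P=cloud("scene",d)
im,d=ctrl.capture('top'); cv2.imwrite('pics/t14.png',cv2.resize(im[145:205,150:240],None,fx=8,fy=8,interpolation=cv2.INTER_CUBIC)); Pt=cloud("top",d)
for nm,Q in(("s",P),("t",Pt)):
    E=Q@e;U=Q@u; m=(E>640)&(E<662)&(U>150)&(U<310)&(Q[...,2]>30)&(Q[...,2]<85)
    if m.sum()>20:
        k=np.polyfit(U[m],Q[...,2][m],1); g=abs(np.polyval(k,U[m])-Q[...,2][m])<6; print(nm,g.sum(),np.polyfit(U[m][g],Q[...,2][m][g],1))
E
```

```text
t: 19.85
ee_pos: [582.2, -59.1, 33.3]
orientation: [-1.244, 1.149, -1.153]
wrist_force: [-0.4, -6.3, 9.0]
gripper_width: 0.2
t: 20.27
ee_pos: [581.0, -58.3, 40.6]
orientation: [-1.245, 1.151, -1.152]
wrist_force: [0.4, -0.6, 0.7]
gripper_width: -0.1
t: 20.68
ee_pos: [581.2, -58.3, 48.7]
orientation: [-1.245, 1.151, -1.152]
wrist_force: [-0.4, -0.2, -0.1]
gripper_width: -0.0
[581.17000272 -58.3335844   48.74883542] -102.73723953917325
s 265 [-0.10573874 74.52071446]
t 162 [-0.10500943 75.4959838 ]
```

View pics/s14.png

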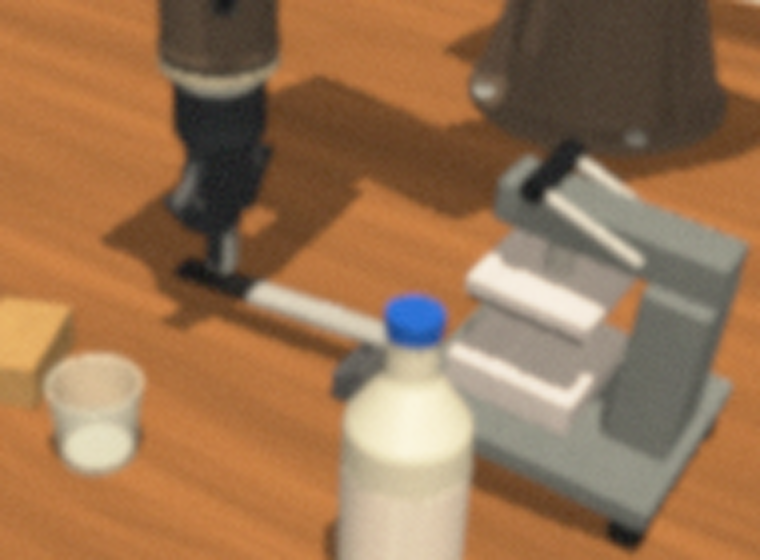

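```bash
python3 -m crank '[[0,-0.03,0,0,0,0],[0,-0.03,0,0,0,0],[0,-0.03,0,0,0,0],[-0.033,0,0,0,0,0],[-0.033,0,0,0,0,0],[-0.033,0,0,0,0,0],[-0.033,0,0,0,0,0],[-0.033,0,0,0,0,0],[0,0,0,0,0,0],[0,0,0,0,0,0]]' -0.2;python3 - <<'E'
from h import *
p,r,s=pose(); print(p,p@e,p@u,s["gripper_width"])
im,d=ctrl.capture('scene'); cv2.imwrite('pics/s15.png',cv2.resize(im[130:270,180:370],None,fx=4,fy=4,interpolation=cv2.INTER_CUBIC)); P=cloud("scene",d)
im,d=ctrl.capture('top'); cv2.imwrite('pics/t15.png',cv2.resize(im[130:250,150:300],None,fx=5,fy=5,interpolation=cv2.INTER_CUBIC)); Pt=cloud("top",d)
for nm,Q in(("s",P),("t",Pt)):
    E=Q@e;U=Q@u; m=(abs(E-574.5)<25)&(U>-150)&(U<105)&(Q[...,2]>22)&(Q[...,2]<60)&((U<30)|(U>92))
    if m.sum()>20:
        k=np.polyfit(U[m],Q[...,2][m],1); g=abs(np.polyval(k,U[m])-Q[...,2][m])<5; print(nm,g.sum(),U[m].min(),np.polyfit(U[m][g],Q[...,2][m][g],1),np.polyfit(U[m][g],E[m][g],1))
E
```

```text
t: 21.62
ee_pos: [574.4, 24.5, 93.3]
orientation: [-1.246, 1.151, -1.15]
wrist_force: [0.1, -0.7, 0.4]
gripper_width: 51.3
[574.42550987  24.45749086  93.30528384] 574.6068441604368 -19.673095344777625 51.31819962836861
s 273 -144.52825709781422 [1.42203612e-02 3.85204938e+01] [1.34638155e-04 5.79779946e+02]
t 40 -138.96844702668974 [ 0.09495414 50.20536594] [3.90642489e-02 5.76296734e+02]
```

View pics/s15.png

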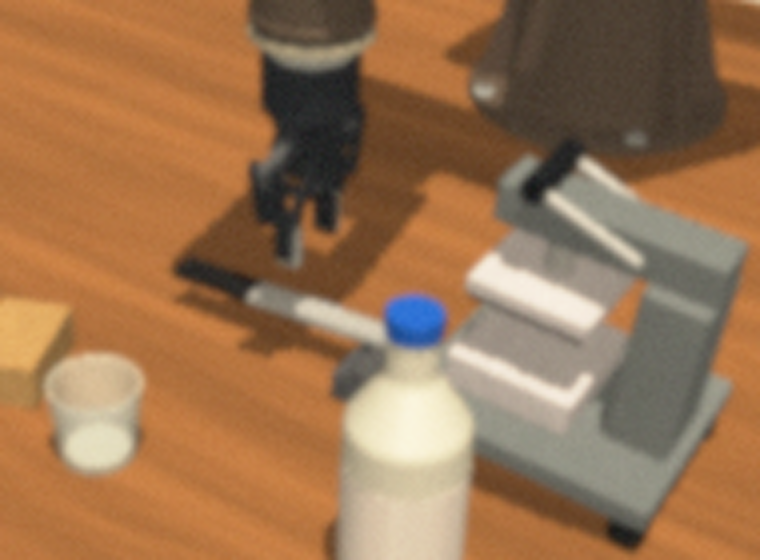

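View pics/t15.png

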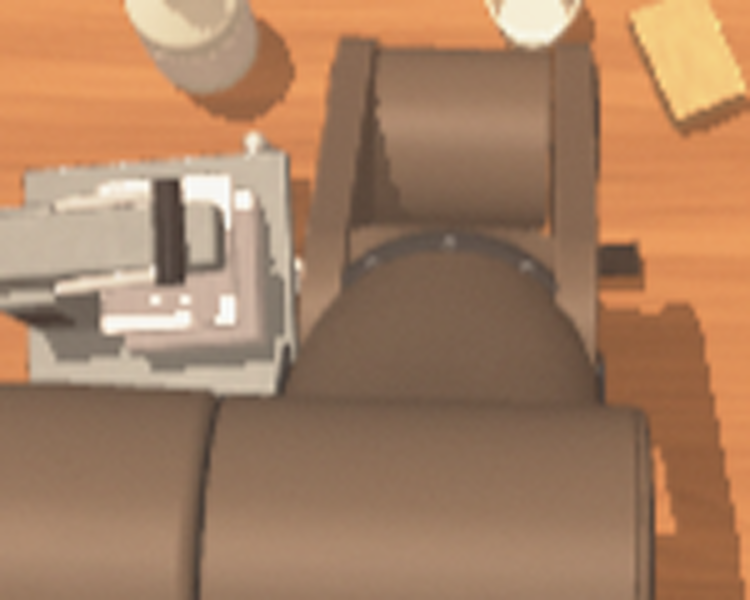

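```bash
python3 -m crank '[[0,0.02,0,0,0,0],[0,0.02,0,0,0,0],[0,0.02,0,0,0,0],[0,0.02,0,0,0,0],[0,0.02,0,0,0,0],[0,0.018,0,0,0,0],[0,0,0,0,0,0],[0,0,0,0,0,0]]'; python3 -m crank '[[0,0,0,0,0,0],[0,0,0,0,0,0],[0,0,0,0,0,0],[0,0,0,0,0,0],[0,0,0,0,0,0],[0,0,0,0,0,0]]' 1
```

```text
t: 22.38
ee_pos: [574.1, 23.9, 33.6]
orientation: [-1.246, 1.152, -1.151]
wrist_force: [0.5, 0.1, 0.0]
gripper_width: 51.3
t: 22.88
ee_pos: [574.9, 23.9, 34.9]
orientation: [-1.244, 1.151, -1.152]
wrist_force: [-0.8, 0.2, 6.5]
gripper_width: 21.6
```

```bash
python3 -m crank '[[0,-0.002,0,0,0,0],[0,0,0,0,0,0]]'; python3 -m crank '[[0.01,0,0,0,0,0],[0.01,0,0,0,0,0],[0.01,0,0,0,0,0],[0.01,0,0,0,0,0],[0.01,0,0,0,0,0],[0.01,0,0,0,0,0],[0.01,0,0,0,0,0],[0,0,0,0,0,0]]'
python3 - <<'E'
from h import *
p,r,s=pose(); print(p,p@e,p@u,s["wrist_force"])
im,d=ctrl.capture('scene'); cv2.imwrite('pics/s16.png',cv2.resize(im[130:270,180:370],None,fx=4,fy=4,interpolation=cv2.INTER_CUBIC))
E
```

```text
t: 23.05
ee_pos: [574.6, 23.9, 35.5]
orientation: [-1.245, 1.151, -1.152]
wrist_force: [0.5, -1.6, -2.6]
gripper_width: 21.3
t: 23.72
ee_pos: [577.4, -12.0, 35.4]
orientation: [-1.245, 1.152, -1.152]
wrist_force: [0.1, -0.3, -3.9]
gripper_width: 21.4
[577.39846103 -12.03125255  35.35865315] 574.7723385014895 -56.28222231521557 [ 0.13357849 -0.26951137 -3.90851905]
```

View pics/s16.png

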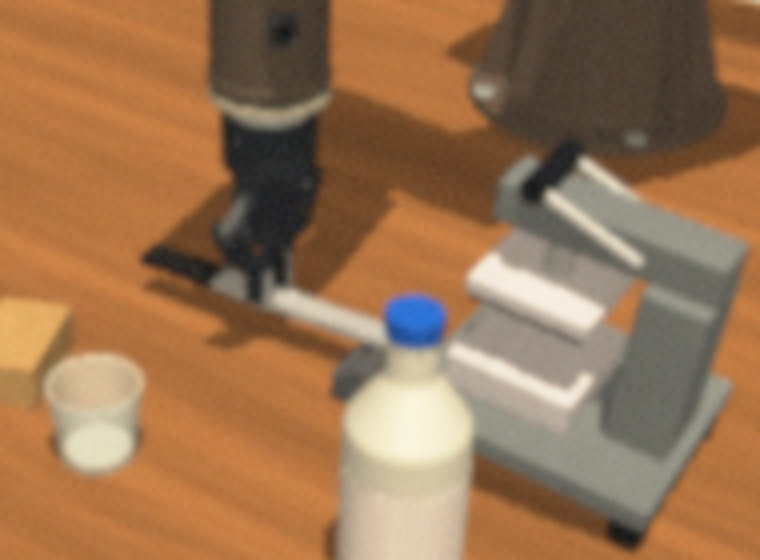

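```bash
python3 -m crank '[[0.01,-0.01,0,0,0,0],[0.036,-0.004,0,0,0,0],[0.036,0,0,0,0,0],[0.036,0,0,0,0,0],[0.036,0,0,0,0,0],[0.036,0,0,0,0,0],[0.036,0,0,0,0,0],[0.036,0,0,0,0,0],[0.036,0,0,0,0,0],[0,0,0,0,0,0],[0,0,0,0,0,0]]'; python3 -m crank '[[0,0.02,0,0,0,0],[0,0.02,0,0,0,0],[0,0.016,0,0,0,0],[0,0.008,0,0,0,0],[0,0.004,0,0,0,0],[0,0,0,0,0,0],[0,0,0,0,0,0]]'
python3 - <<'E'
from h import *
p,r,s=pose(); print(p,p@e,p@u,s["wrist_force"])
im,d=ctrl.capture('scene'); cv2.imwrite('pics/s17.png',cv2.resize(im[130:270,150:370],None,fx=3.6,fy=3.6,interpolation=cv2.INTER_CUBIC))
E
```

```text
t: 24.68
ee_pos: [588.9, -160.4, 42.7]
orientation: [-1.244, 1.152, -1.153]
wrist_force: [-0.8, 0.1, -4.2]
gripper_width: 21.5
t: 25.27
ee_pos: [588.9, -159.4, 8.3]
orientation: [-1.245, 1.151, -1.151]
wrist_force: [0.5, 0.1, -4.1]
gripper_width: 21.7
[ 588.94962578 -159.39928929    8.2752601 ] 574.9862988926833 -204.10149768488594 [ 0.47972174  0.14296943 -4.09063065]
```

View pics/s17.png

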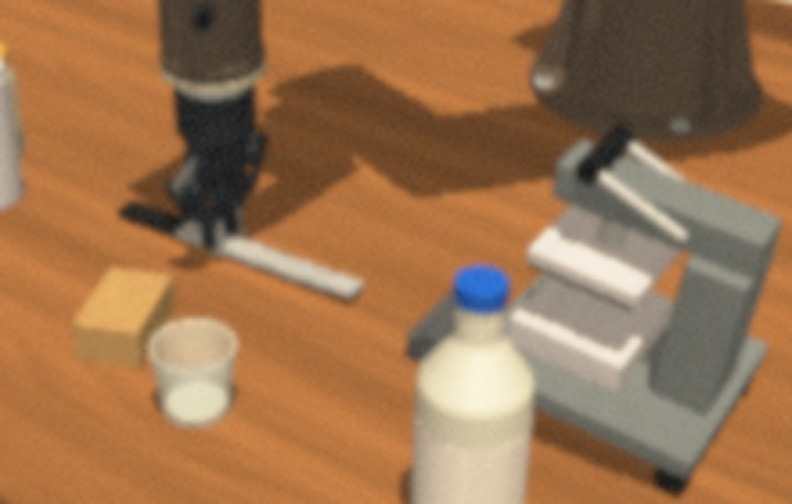

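Clear of everything; lower the last few mm until contact.

```bash
python3 -m crank '[[0,0.004,0,0,0,0],[0,0.003,0,0,0,0],[0,0,0,0,0,0]]'; python3 -m crank '[[0,0.003,0,0,0,0],[0,0,0,0,0,0]]'; python3 -m crank '[[0,0,0,0,0,0],[0,0,0,0,0,0],[0,0,0,0,0,0],[0,0,0,0,0,0],[0,0,0,0,0,0],[0,0,0,0,0,0]]' -0.2;  python3 -m crank '[[0,-0.01,0,0,0,0],[0,-0.04,0,0,0,0],[0,-0.06,0,0,0,0],[0,-0.06,0,0,0,0],[0,-0.06,0,0,0,0],[0,-0.06,0,0,0,0],[0,-0.06,0,0,0,0],[0,-0.06,0,0,0,0],[0,0,0,0,0,0],[0,0,0,0,0,0]]'
python3 - <<'E'
from h import *
p,r,s=pose(); print(p,s["wrist_force"],s["t"])
im,d=ctrl.capture('scene'); cv2.imwrite('pics/s18.png',im); P=cloud("scene",d)
im,d=ctrl.capture('top'); cv2.imwrite('pics/t18.png',im); Pt=cloud("top",d)
for nm,Q in(("s",P),("t",Pt)):
    E=Q@e;U=Q@u; m=(E>640)&(E<662)&(U>150)&(U<310)&(Q[...,2]>30)&(Q[...,2]<85)
    if m.sum()>20:
        k=np.polyfit(U[m],Q[...,2][m],1); g=abs(np.polyval(k,U[m])-Q[...,2][m])<6; print(nm,g.sum(),np.polyfit(U[m][g],Q[...,2][m][g],1))
    m=(abs(E-574.5)<25)&(U>-350)&(U<20)&(Q[...,2]>4)&(Q[...,2]<25)
    if m.sum()>20: print("bar",nm,m.sum(),U[m].min(),U[m].max(),np.polyfit(U[m],Q[...,2][m],1),np.median(Q[...,2][m]))
E
```

```text
t: 25.57
ee_pos: [588.9, -159.6, 4.8]
orientation: [-1.245, 1.152, -1.152]
wrist_force: [0.7, -0.1, -3.6]
gripper_width: 21.3
t: 25.73
ee_pos: [588.9, -159.6, 3.3]
orientation: [-1.245, 1.152, -1.152]
wrist_force: [-0.0, -0.0, -3.4]
gripper_width: 21.7
t: 26.23
ee_pos: [588.9, -159.6, 3.4]
orientation: [-1.245, 1.151, -1.152]
wrist_force: [-0.5, -0.1, 0.2]
gripper_width: 51.3
t: 27.07
ee_pos: [589.9, -159.9, 210.6]
orientation: [-1.243, 1.148, -1.154]
wrist_force: [-0.2, 0.2, -1.0]
gripper_width: 51.5
[ 589.8646329  -159.8681119   210.63418427] [-0.21435894  0.20177732 -1.02446096] 27.0667
s 260 [-0.10018581 73.16856694]
bar s 311 -327.8736692105844 -48.56646984372584 [-1.49387644e-03  6.13164449e+00] 6.3303595692768795
t 156 [-0.10192151 75.11980465]
bar t 177 -303.6027417502107 19.06118450767279 [-2.10095907e-03  7.75358982e+00] 7.193896011905963
```

View pics/s18.png

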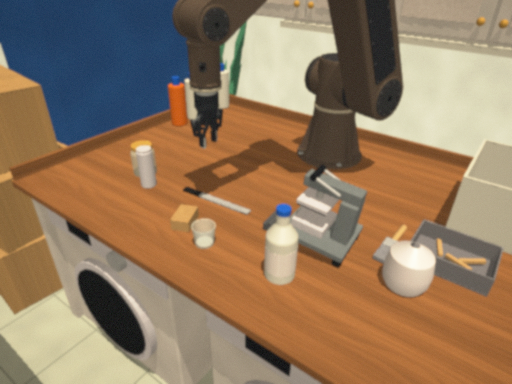

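View pics/t18.png

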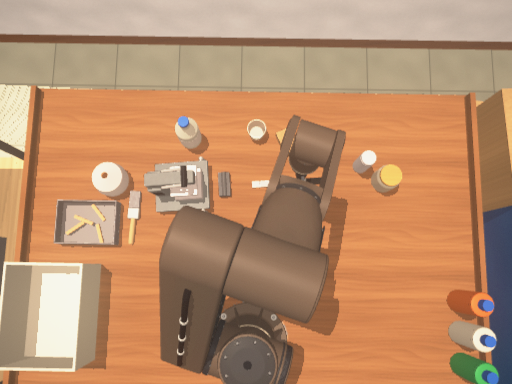

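Run:
```python
from h import *
im=cv2.imread("pics/t18.png"); a=cv2.resize(im[145:220,140:240],None,fx=7,fy=7,interpolation=cv2.INTER_CUBIC); cv2.imwrite("pics/t19.png",a)
o=cv2.imread("pics/scene0.png"); n=cv2.imread("pics/s18.png")
for nm in ("prop_foot","press","blade","bar_end"):
    for c in("top","scene"):
        for q in ctrl.spot_point(nm,c)[:1]: p=onz(c,q["position"],5 if nm!="press" else 0); print(nm,c,q["conf"],q["position"],p,p@e,p@u)
```

```text
prop_foot top 0.62 [182.2, 213.0] [579.3242867  147.40392525   5.        ] 588.9211611187644 102.53491087751775
press top 0.84 [183.1, 185.0] [574.90856155 254.35024488   0.        ] 592.7212450763143 209.50442499167977
press scene 0.68 [239.1, 323.8] [548.31375448 263.34376766   0.        ] 566.8946958821316 220.5112385802142
blade top 0.5 [185.5, 250.6] [569.04721375   4.43485435   5.        ] 567.7086777974131 -39.22414976836668
blade scene 0.84 [213.2, 251.1] [580.02669052   7.70311239   5.        ] 578.9064405017648 -36.80765895126884
bar_end top 0.71 [179.0, 327.1] [ 599.01757133 -285.58902778    5.        ] 575.3457910640982 -330.69118787185386
bar_end scene 0.84 [187.7, 183.9] [ 600.86381925 -285.39518974    5.        ] 577.2014599331765 -330.6395288681581
```

View pics/t19.png

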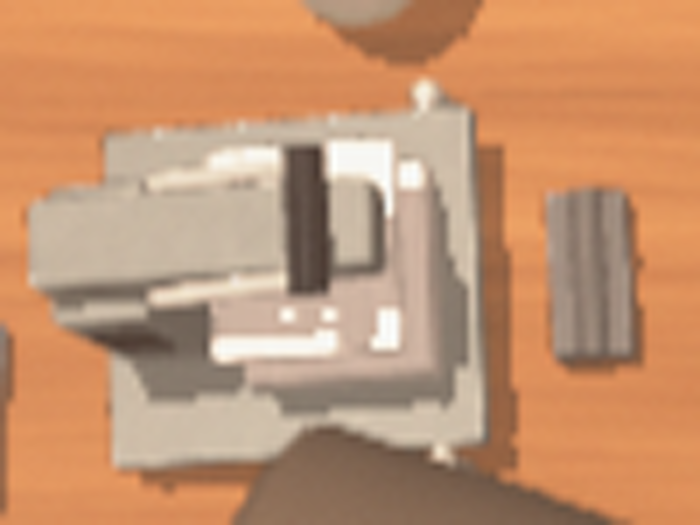

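```bash
python3 -m crank '[[0,0,0,0,0,0],[0,0,0,0,0,0]]'; python3 -c "
from station import ctrl
print(ctrl.finish_job())"
```

```text
t: 27.73
ee_pos: [588.9, -159.6, 208.2]
orientation: [-1.245, 1.152, -1.151]
wrist_force: [-0.4, 0.9, 0.1]
gripper_width: 51.2
the job is handed in; nothing more can be done
None
```

The job is handed in at about 28 s, with the press standing on its prop and the bar lying flat on the counter. No verdict was reported.

**What I did:** I slid the blade over the fulcrum under the front edge until it bore on the rib. Then I let go and pressed the black end down with closed fingers, using up to about 14 N. The press tilted to about 0.137 rad, then came down onto the prop. I pulled the bar out and laid it in front of the press.

**Last checks:**
- **Tilt:** the base reads about 0.10 rad from both cameras, within the 0.085–0.14 rad range.
- **Prop:** both legs look upright from above, and the tilt matches the prop at its stop. The joint value itself could not be read. The network's last prop_foot fix from the top camera looked wrong and I ignored it.
- **Bar:** it is level, with its top about 6–7 mm up. The near (blade) end is about 250 mm from the press's origin.
- **Press and bystanders:** the press shifted little. I compared the bystanders only by eye, and they look untouched.
- **Robot:** the gripper is open about 205 mm above the counter, with the wrist force near zero.

**Disagreements:** the cameras and networks differed by 5–10 mm on some positions, so I relied on depth fits and contact forces. When the blade met the rib, the horizontal force briefly read about 18 N. I backed off about 2 mm, and the press did not visibly move.

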